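# Hold the long glass cell in the light path for a blank reading

### The job

Take a blank reading: first raise the sliding sash in front of the gauge's lamp fully by its handle and leave it up, then take the long glass cell out of the rack, gripping it by its broad frosted faces only and never touching its polished ends. Finish while holding it still, upright and clear of the gauge, midway between the lamp and the detector, at the height of and centred on their windows, with its polished ends facing them so that the light passes along the cell; do not let go. Leave the two short cells in the rack and everything else where it stands.

Things in the scene. Friction and masses are not known exactly. Their poses are not given: they have to be found in the camera images.
- gauge: Fixed; aluminium rail 274 x 78 mm, top 16 mm up, a grey head at each end, 50 mm wide, 133 mm high. Origin on the worktop below the middle of the light path, z up; y axis runs along rail and light, from the lamp head at -y (with sash) to the detector at +y (black tube). In y: lamp head -143 to -103, sash guides (bars 150 mm high at x +-24.5) -101 to -89, tube 71 to 83, detector head 82 to 118 mm
- light_path (a point): Middle of the light path, 110 mm above the worktop, the height of both windows; axes as the gauge's (the light runs level along y). Sash blade 95 mm to one side, detector tube 71 mm to the other, 92 mm of air below. The middle of the long cell (point cell_mid) belongs here
- sash (a joint): Vertical slide of the steel sash in front of the lamp's window, in m: 0 is down (window covered), 0.040 is fully up against its stop. It starts at 0 to 0.008. Stiff: about 3 N to move, and it stays where it is left
- sash_handle (a point): Centre of the sash's grip bar, a black bar 44 mm long along the gauge's x, 10 mm thick along the gauge's y and 16 mm high, standing on a 16 mm wide steel neck above the lamp head; about 172 mm above the worktop with the sash down, 212 mm with it fully up. Room to pinch it from above across its 10 mm thickness
- rack: Grey rack, fixed to the worktop, 190 x 56 mm and 20 mm high, with three equal slots in a row along its x axis at x = -62, 0 and +62 mm, each 42 mm along x by 18 mm along y, floor 6 mm above the worktop. Origin: centre of its underside. Which slot holds which cell varies
- cell: Long glass cell: empty open-topped cuvette 40 mm long (x), 16 mm wide (y), 55 mm high, about 70 g. Origin: centre of its underside. Stands upright in a slot, long side along the row, underside 6 mm, top 61 mm above the worktop. Broad faces (y +-8 mm, 38 x 55 mm) frosted white: grip across these 16 mm. Narrow ends (x +-20 mm) polished, clear, 1 mm proud; either may face the lamp
- cell_mid (a point): Middle of the long cell, 27.5 mm above its underside; axes as the cell's
- end_0: Polished clear end plate of the long cell at its -x end; origin and axes are those of the cell
- end_1: Polished clear end plate of the long cell at its +x end; origin and axes are those of the cell
- small_a: Short square cell 16 x 16 mm, 55 mm high, standing in another slot; stays there. Origin: centre of its underside
- small_b: The other short square cell 16 x 16 mm, 55 mm high, standing in the third slot; stays there. Origin: centre of its underside
- cap: White jar cap lying upside down, 60 mm across, 20 mm high, bystander
- tweezers: Steel tweezers 145 mm long lying down, 9 mm high, bystander
- white_cast: White plaster dental cast 60 x 77 x 26 mm, bystander
- putty: Silicone putty block 30 x 42 x 22 mm, bystander
- wax: Black tray with wax scraps, 62 x 98 x 25 mm, bystander
Things that resemble listed ones, but are neither listed nor needed, are in the scene too. There is more than one size of the cell; the job needs the smaller. Leave any blue look-alike of the rack alone.

How it is judged:
On the way, in this order (a step that is already met when the one before it is completed fails the run):
1. the sash is raised fully (value of joint sash above 0.034 m), for 0.2 s.
2. the long cell is lifted clear of the rack by the fingers (height (world z) of cell above 0.03 m and contact force between the fingers and cell above 1 N and contact force between cell and rack below 0.1 N), for 0.2 s.
At the end, for the whole second after the job is handed in: Sash up at least 34 of 40 mm; fingers hold the long cell, at rest, touching neither gauge nor rack; its middle within 6 mm sideways, 12 mm in height and 20 mm lengthwise of the middle of the light path; its length within 10 degrees of the light, upright within 10; short cells stand in the rack (value of joint sash above 0.034 m and contact force between the fingers and cell above 1 N and contact force between cell and gauge below 0.2 N and contact force between cell and rack below 0.2 N and x of cell_mid in the frame of light_path between -0.006 and 0.006 m and y of cell_mid in the frame of light_path between -0.02 and 0.02 m and z of cell_mid in the frame of light_path between -0.012 and 0.012 m and angle between the x axis of cell and the y axis of gauge, either way round below 0.17 rad and angle between cell's own z axis and vertical below 0.17 rad and linear speed of cell below 0.02 m/s and height (world z) of each of small_a, small_b below 0.012 m and horizontal distance between each of small_a, small_b and rack below 0.08 m and angle between each of small_a, small_b's own z axis and vertical below 0.2 rad); the arm keeps its last pose, push and grip.
It fails at once if the gripper touches a polished end of the long cell (contact force between any of the fingers, the arm and end_0 above 0.5 N or contact force between any of the fingers, the arm and end_1 above 0.5 N).
It fails at once if a short cell is taken out of the rack (height (world z) of any of small_a, small_b above 0.025 m).
It fails at once if a bystander is shoved out of its place by more than 30 mm (distance of any of cap, tweezers, white_cast, putty, wax from where it was at the start of the episode above 0.03 m).
It also fails if it takes over 48 s, if anything falls off the work surface, if the arm or the gripper's body presses on something with over 40 N, if the wrist force passes 120 N, or if a joint passes its speed limit or range.

### The arm

A 7-joint arm with a two-finger parallel gripper is mounted at the origin on a cart in front of the work surface, level with it; the furniture and walls round the work are solid. World frame = base frame: x ahead of the robot, y to its left, z up, the work surface at z = 0. Lengths are in m, angles in rad, forces in N, time in s.
With the tool pointing down it reaches from about 0.4 to 0.85 m from the base axis. Payload 4.5 kg.
Tool frame: the origin (TCP) lies midway between the tips of the shut fingers; the grasp point (between the pads) lies 19 mm behind it; z points along the fingers, y is the direction in which the jaws open and shut (so a half turn about z gives the same grasp; the last joint's range is limited). The gripper opens to 88 mm and grips with 3 to 60 N. Pads are 18 mm wide; open, the fingers measure 123 mm over their backs; the gripper's body (75 mm by 187 mm) begins 45 mm behind the grasp point.
Start: joints at [-1.069, 0.689, -0.195, 1.565, 0.157, 0.902, -0.215], TCP at [0.282, 0.558, 0.239] pointing down, gripper open.
Joint ranges: [-3.01, 3.01], [-0.46, 2.08], [-1.47, 1.51], [0.13, 2.56], [-1, 4.14], [0.04, 2.09], [-2.66, 2.66]. Speed limits (rad/s): [2.57, 2.57, 3.14, 3.14, 3.14, 3.14, 3.14].

### API

Orientations are given as a unit quaternion [x, y, z, w].
In Python, from plant import r gives the robot as it stands.
- The arm moves only by the tool play_rows, never from a script. Its argument "targets" is a list of rows, each an object of numbers: "jaw": the closure, from 0 (fully open) to 1 (shut); "dx", "dy", "dz": the shift along the tool's x, y, z in m; "yaw": the turn about the tool's z in rad. A call has exactly 5 rows; each row shifts and turns the pose as measured when the row begins, along the tool's axes as they then stand; what a row does not reach is not made up. A row lasts 1/10 s, in which the tool goes at most 50 mm and 8.59 degrees, less where a joint would pass 70% of its speed; a pose out of reach is approached as far as the arm can. A call with a gripper value outside its range is refused whole. The fingers move at their own pace and stop on an object; "squeeze" is the grip in N (left out, the last holds). Time passes only in rows, so rows that do not move let the fingers close, or fill a call up. It gives the time, the measured TCP pose, the force and the opening at its end, in the units of the state.
- r.get_state(): the state, without advancing time (a new reading comes with each control period).
- r.snapshot(name): name is "scene" or "top" or "wrist"; returns a dict with "frame" (480x640x3 uint8, red, green, blue), "z_map" (480x640 float32, m along the optical axis (not along the pixel's ray), 0 where there is no reading), "mtx" (3x3 intrinsics, pixels), "dist_coeffs" ([k1, k2, p1, p2, k3] as OpenCV has them; the pictures are not rectified), "position" and "orientation" of the camera in the world; the wrist camera has in their place "T_tool_cam" (4x4, takes a point from camera to tool coordinates, whose origin is the TCP and whose axes are the flange's). Camera axes: x right, y up, looking along -z (the intrinsics and any distortion apply to the point x, -y, -z); pixel columns grow to the right and rows downward; lengths in m; the calibration is good to about 2 mm. A picture is of the moment at which its call begins: read the wrist's pose just before it.
- r.finish_job(): hands the job in, once; it reports no verdict.
The state is a dict: "clock": time; "q": joint angles; "qd": joint speeds; "joint_torque": joint torques, N m; "tool_pos": TCP position; "eef_rot": TCP orientation; "contact_force": force on the tool from outside, world axes, zero at the start; "moment": the same for the moment, N m; "opening": opening from 0.0 (shut) to 1.0 (fully open).
Only numpy, scipy, OpenCV 4.12 (cv2) and the standard library are available. Lean on these libraries where they do the work, as an engineer would, in place of code of your own. Each camera call takes 0.05 s, during which the arm holds its last target.

## Working session

There is one attempt and no reset: what is moved stays moved. The work goes in short steps, Python scripts to look and compute and a tool call to move; the robot and the scene stay as the last step left them, time stands still between calls to the robot, and variables do not carry over. Pictures are saved under pics/ and viewed, and the job is handed in when it is done.

Besides the shell and the picture viewer there is one more tool, called after "Emit:" as name(argument=value, ...), one argument or row to a line, values as JSON. play_rows: Moves the arm, as the interface text tells. Its arguments: {"type":"object","properties":{"targets":{"type":"array"},"squeeze":{"type":"number"}},"required":["targets"]}

```bash
ls; mkdir -p pics
cat > h.py <<'E'
import numpy as np, cv2
from scipy.spatial.transform import Rotation as R
from plant import r
def snap(n,fn):
    st=r.get_state(); s=r.snapshot(n)
    cv2.imwrite('pics/'+fn+'.png',s['frame'][:,:,::-1])
    if n=='wrist':
        T=np.eye(4);T[:3,:3]=R.from_quat(st['eef_rot']).as_matrix();T[:3,3]=st['tool_pos']
        T=T@np.array(s['T_tool_cam'])
    else:
        T=np.eye(4);T[:3,:3]=R.from_quat(s['orientation']).as_matrix();T[:3,3]=s['position']
    s['T']=T
    np.savez('pics/'+fn+'.npz',T=T,z=s['z_map'],K=s['mtx'],d=s['dist_coeffs'],f=s['frame'])
    return s
def load(fn): return dict(np.load('pics/'+fn+'.npz'))
def rays(s,uv):
    p=cv2.undistortPoints(np.array(uv,float).reshape(-1,1,2),s['K'],np.array(s['d'],float)).reshape(-1,2)
    return np.c_[p[:,0],-p[:,1],-np.ones(len(p))]
def pts(s,uv):
    uv=np.array(uv).reshape(-1,2); c=rays(s,uv)
    z=s['z'][uv[:,1].astype(int),uv[:,0].astype(int)]
    return (c*z[:,None])@s['T'][:3,:3].T+s['T'][:3,3]
def atz(s,uv,h):
    c=rays(s,uv)@s['T'][:3,:3].T; o=s['T'][:3,3]
    return o+c*((h-o[2])/c[:,2])[:,None]
def cloud(s):
    H,W=s['z'].shape; v,u=np.mgrid[:H,:W]
    return pts(s,np.c_[u.ravel(),v.ravel()]).reshape(H,W,3)
E
python3 - <<'E'
from h import *
print(r.get_state())
for n in ['scene','top','wrist']:
    s=snap(n,n+'0'); print(n,s['T'],s['mtx'],s['dist_coeffs'])
E
```

```text
pics
{'clock': 0.0, 'q': array([-1.06918765,  0.68998932, -0.1944942 ,  1.56633553,  0.15728185,
        0.90246324, -0.21511564]), 'qd': array([-0.00107272, -0.00097284,  0.00021743,  0.00050952,  0.00130265,
       -0.00027909, -0.00075376]), 'joint_torque': array([ 8.39677559e-04, -5.27554071e+01, -1.26672439e+00, -1.53435820e+01,
       -5.26903197e-02,  6.62354840e-03,  1.72882551e-04]), 'tool_pos': array([0.28160043, 0.55727143, 0.23790844]), 'eef_rot': array([ 2.31757172e-01,  9.72773250e-01, -8.91411073e-04, -1.48712353e-04]), 'contact_force': array([-0.82426641, -0.07586144,  0.77680057]), 'moment': array([-0.00845234, -0.03847401,  0.0144502 ]), 'opening': 0.9997613132616369}
scene [[-5.33147499e-01  4.24798291e-01 -7.31642096e-01 -5.59914011e-01]
 [-8.46022076e-01 -2.67060501e-01  4.61438334e-01  6.83999697e-01]
 [ 6.25510771e-04  8.65000058e-01  5.01771370e-01  8.95790841e-01]
 [ 0.00000000e+00  0.00000000e+00  0.00000000e+00  1.00000000e+00]] [[561.90452981   0.         323.93053445]
 [  0.         561.90452981 234.85288368]
 [  0.           0.           1.        ]] [-0
[... 210 characters left out ...]
7026]
 [ 0.          0.          0.          1.        ]] [[571.2546863    0.         318.93167883]
 [  0.         571.2546863  244.86503748]
 [  0.           0.           1.        ]] [-0.172943  0.        0.        0.        0.      ]
wrist [[ 4.51124073e-01 -8.44431264e-01 -2.88830247e-01  2.06381308e-01]
 [ 8.92461243e-01  4.26833564e-01  1.46034376e-01  5.96144378e-01]
 [-3.35494006e-05 -3.23649423e-01  9.46177071e-01  3.84334243e-01]
 [ 0.00000000e+00  0.00000000e+00  0.00000000e+00  1.00000000e+00]] [[377.50779343   0.         318.93849384]
 [  0.         377.50779343 234.02247387]
 [  0.           0.           1.        ]] [-0.01167932  0.          0.          0.          0.        ]
```

View pics/scene0.png

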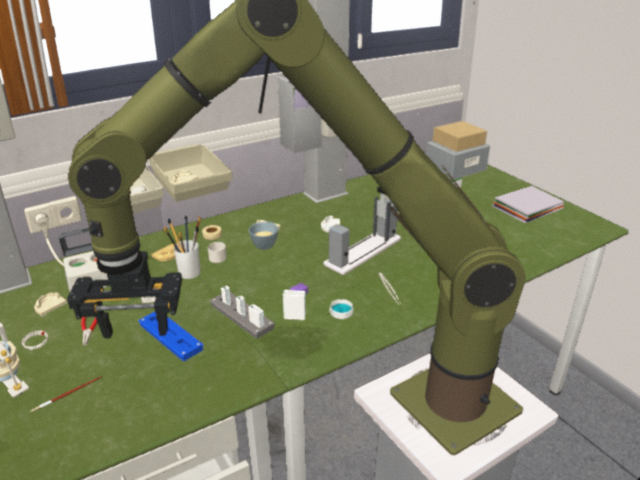

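View pics/top0.png

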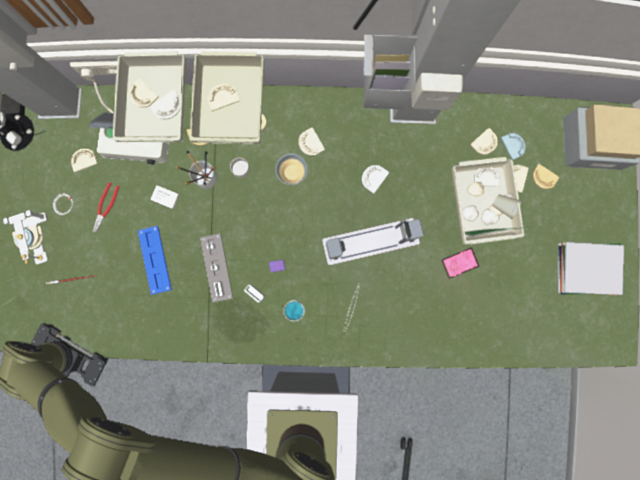

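View pics/wrist0.png

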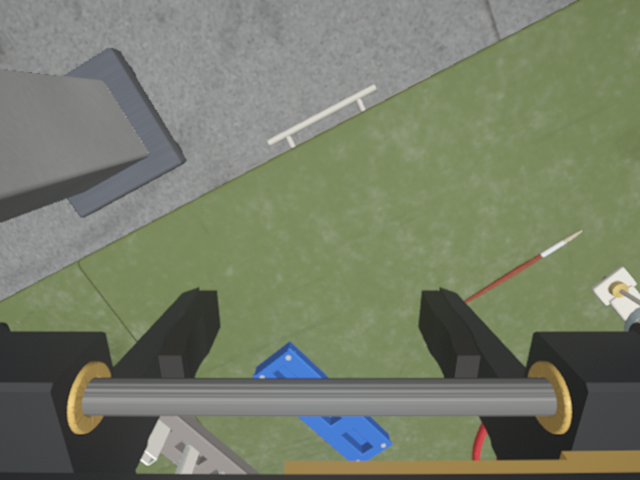

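Run:
```python
from h import *
t=load('top0');s=load('scene0')
a=cv2.resize(t['f'][205:275,315:430,::-1],None,fx=4,fy=4,interpolation=cv2.INTER_CUBIC)
b=cv2.resize(t['f'][225:310,190:300,::-1],None,fx=4,fy=4,interpolation=cv2.INTER_CUBIC)
c=cv2.resize(s['f'][180:280,315:410,::-1],None,fx=3,fy=3,interpolation=cv2.INTER_CUBIC)
e=cv2.resize(s['f'][270:340,200:315,::-1],None,fx=3,fy=3,interpolation=cv2.INTER_CUBIC)
m=np.zeros((640,900,3),np.uint8)
def put(i,y,x): m[y:y+i.shape[0],x:x+i.shape[1]]=i
put(a,0,0);put(b,285,0);put(c,0,470);put(e,310,470)
cv2.imwrite('pics/z0.png',cv2.resize(m,(800,569)))
C=cloud(t)
# gauge high region
for (v0,v1,u0,u1,nm) in [(205,275,315,430,'gauge'),(225,310,190,240,'rack')]:
    P=C[v0:v1,u0:u1].reshape(-1,3)
    for lo,hi in [(.01,.025),(.045,.07),(.12,.14),(.14,.155),(.155,.2)]:
        q=P[(P[:,2]>lo)&(P[:,2]<hi)]
        if len(q)>3: print(nm,lo,hi,len(q),q.mean(0).round(4),q.min(0).round(3),q.max(0).round(3))
```

```text
gauge 0.01 0.025 1730 [ 0.5931 -0.1813  0.0165] [ 0.499 -0.326  0.01 ] [ 0.689 -0.036  0.025]
gauge 0.045 0.07 34 [ 0.5784 -0.1736  0.0593] [ 0.538 -0.312  0.047] [ 0.641 -0.052  0.069]
gauge 0.12 0.14 524 [ 0.5935 -0.1782  0.1317] [ 0.54  -0.315  0.12 ] [ 0.649 -0.054  0.14 ]
gauge 0.14 0.155 49 [ 0.614  -0.2506  0.1456] [ 0.572 -0.297  0.14 ] [ 0.643 -0.062  0.153]
gauge 0.155 0.2 73 [ 0.6153 -0.2636  0.1839] [ 0.595 -0.274  0.156] [ 0.636 -0.256  0.193]
rack 0.01 0.025 1059 [0.5089 0.2591 0.0192] [0.389 0.197 0.01 ] [0.63  0.333 0.025]
rack 0.045 0.07 108 [0.4897 0.2548 0.0581] [0.425 0.234 0.046] [0.577 0.281 0.068]
```

View pics/z0.png

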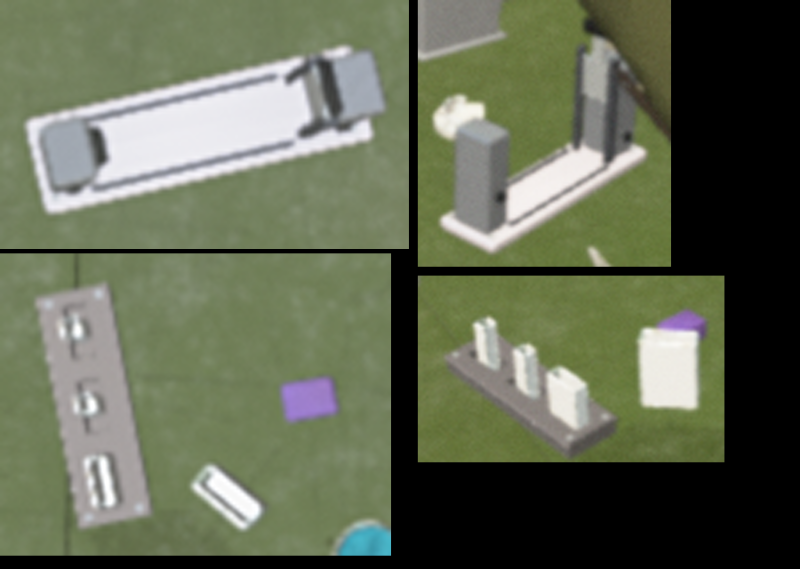

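Run:
```python
from h import *
t=load('top0')
G=atz(t,[(322.6,239.3),(412.9,217.9),(419.6,243.8),(328.5,264.9)],.016)[:,:2]
K=atz(t,[(200.4,237.4),(219.8,233.7),(231.9,298.4),(212.5,302)],.020)[:,:2]
for n,P in (('g',G),('r',K)):
    print(n,P.round(4).tolist(),'ctr',P.mean(0),[np.linalg.norm(P[i]-P[i-1]).round(4) for i in range(4)])
d=(G[0]+G[3]-G[1]-G[2]);d/=np.linalg.norm(d);print('gauge y dir',d,np.degrees(np.arctan2(d[1],d[0])))
# rail centre in gauge y: heads -143..118 ; rail 274
x=np.array([d[1],-d[0]]);print('gx',x)
e=K[0]+K[1]-K[2]-K[3];e/=np.linalg.norm(e);print('rack dir',e,np.degrees(np.arctan2(e[1],e[0])))
C=cloud(t)
P=C[205:275,315:430].reshape(-1,3)
c=G.mean(0)
for lo,hi in [(.125,.136),(.14,.155),(.16,.2)]:
    q=P[(P[:,2]>lo)&(P[:,2]<hi)]
    l=np.c_[(q[:,:2]-c)@x,(q[:,:2]-c)@d,q[:,2]]
    for m in (l[:,1]>0,l[:,1]<0):
        if m.sum()>3: print(lo,m.sum(),np.percentile(l[m],[3,50,97],axis=0).round(4).tolist())
P=C[280:305,240:270].reshape(-1,3);q=P[P[:,2]>.03];print('big',q.min(0),q.max(0),np.median(q,0))
P=C[260:300,205:235].reshape(-1,3);q=P[P[:,2]>.045];print('cell',len(q),q.mean(0),q.max(0))
```

```text
g [[0.5958, -0.0458], [0.665, -0.3066], [0.5901, -0.3272], [0.5225, -0.0646]] ctr [ 0.59333744 -0.18604262] [np.float64(0.0756), np.float64(0.2698), np.float64(0.0777), np.float64(0.2712)]
r [[0.592, 0.3075], [0.6041, 0.2512], [0.419, 0.2098], [0.407, 0.2656]] ctr [0.50551477 0.25851908] [np.float64(0.1897), np.float64(0.0575), np.float64(0.1896), np.float64(0.0571)]
gauge y dir [-0.25285455  0.9675043 ] 104.64649425708741
gx [0.9675043  0.25285455]
rack dir [0.97551881 0.21991601] 12.70410012590627
0.125 217 [[-0.0198, 0.0933, 0.1259], [0.0034, 0.1134, 0.1313], [0.0265, 0.1312, 0.1354]]
0.125 200 [[-0.0214, -0.1277, 0.1271], [0.0008, -0.1099, 0.1326], [0.0252, -0.0792, 0.1356]]
0.14 4 [[0.0062, 0.1043, 0.1404], [0.0127, 0.1127, 0.1413], [0.0211, 0.1241, 0.1416]]
0.14 45 [[-0.0241, -0.1088, 0.1404], [0.0021, -0.0802, 0.1461], [0.0293, -0.0751, 0.1524]]
0.16 71 [[-0.0183, -0.0861, 0.1768], [0.0016, -0.0806, 0.1848], [0.022, -0.0763, 0.1901]]
big [ 0.4149633  -0.02650248  0.03158673] [0.46625888 0.16657117 1.65607026] [0.43944048 0.14120194 0.07142713]
cell 87 [0.46400836 0.22987215 0.16851668] [0.51529501 0.2651717  1.65607026]
```

```bash
cat >> h.py <<'E'
def plan(tgt,th,step=.045,ast=8.4,n=5,jaw=0.):
    st=r.get_state(); p=np.array(st['tool_pos']);M=R.from_quat(st['eef_rot']).as_matrix()
    cur=np.degrees(np.arctan2(M[1,1],M[0,1]))
    print('t',round(st['clock'],2),'pos',p.round(4),'th',round(cur,2),'tilt',np.degrees(np.arccos(-M[2,2])).round(2),'q',np.round(st['q'],2),'F',np.round(st['contact_force'],1),'open',round(st['opening'],3))
    if tgt is None: return
    tgt=np.array(tgt,float); c=np.radians(cur); t2=np.radians(th)
    rows=[]
    for k in range(n):
        d=tgt-p; L=np.linalg.norm(d); s=d*min(1,step/max(L,1e-9))
        y=np.array([np.cos(c),np.sin(c)]);x=np.array([-y[1],y[0]])
        a=np.clip(t2-c,-np.radians(ast),np.radians(ast))
        rows.append(dict(jaw=jaw,dx=round(float(s[:2]@x),4),dy=round(float(s[:2]@y),4),dz=round(float(-s[2]),4),yaw=round(float(-a),3)))
        p=p+s;c+=a
    print('left',(tgt-p).round(4),np.degrees(t2-c).round(1))
    import json;print(json.dumps(rows))
E
python3 -c "
from h import *
plan([.614,-.265,.27],-75.35)"
```

```text
t 0.15 pos [0.2817 0.5574 0.2381] th 63.2 tilt 0.08 q [-1.07  0.69 -0.19  1.57  0.16  0.9  -0.22] F [0.4 0.6 0.4] open 1.002
left [ 0.2481 -0.6139  0.0238] -96.5
[{"jaw": 0.0, "dx": -0.0338, "dy": -0.0296, "dz": -0.0016, "yaw": 0.147}, {"jaw": 0.0, "dx": -0.0378, "dy": -0.0244, "dz": -0.0016, "yaw": 0.147}, {"jaw": 0.0, "dx": -0.041, "dy": -0.0186, "dz": -0.0016, "yaw": 0.147}, {"jaw": 0.0, "dx": -0.0432, "dy": -0.0124, "dz": -0.0016, "yaw": 0.147}, {"jaw": 0.0, "dx": -0.0446, "dy": -0.0059, "dz": -0.0016, "yaw": 0.147}]
```

Emit:
play_rows(
  targets=[
    {"jaw": 0, "dx": -0.034, "dy": -0.03, "dz": -0.006, "yaw": 0.147},
    {"jaw": 0, "dx": -0.038, "dy": -0.024, "dz": -0.006, "yaw": 0.147},
    {"jaw": 0, "dx": -0.041, "dy": -0.019, "dz": -0.006, "yaw": 0.147},
    {"jaw": 0, "dx": -0.043, "dy": -0.012, "dz": -0.006, "yaw": 0.147},
    {"jaw": 0, "dx": -0.045, "dy": -0.006, "dz": -0.006, "yaw": 0.147},
  ],
)

```text
clock: 0.65
tool_pos: [0.3619, 0.3477, 0.2655]
eef_rot: [0.569, 0.822, -0.001, -0.003]
contact_force: [1.8, 0.4, -0.6]
opening: 1.0
```

```bash
python3 -c "
from h import *
plan([.614,-.265,.27],-75.35)"
```

```text
t 0.65 pos [0.3619 0.3477 0.2655] th 20.57 tilt 0.4 q [-0.85  0.49 -0.01  1.9  -0.    0.75 -0.49] F [ 1.8  0.4 -0.6] open 1.0
left [ 0.1665 -0.4046  0.0029] -53.9
[{"jaw": 0.0, "dx": -0.045, "dy": 0.0014, "dz": -0.0003, "yaw": 0.147}, {"jaw": 0.0, "dx": -0.0443, "dy": 0.008, "dz": -0.0003, "yaw": 0.147}, {"jaw": 0.0, "dx": -0.0427, "dy": 0.0143, "dz": -0.0003, "yaw": 0.147}, {"jaw": 0.0, "dx": -0.0401, "dy": 0.0204, "dz": -0.0003, "yaw": 0.147}, {"jaw": 0.0, "dx": -0.0367, "dy": 0.0261, "dz": -0.0003, "yaw": 0.147}]
```

Emit:
play_rows(
  targets=[
    {"jaw": 0, "dx": -0.045, "dy": 0.001, "dz": -0.002, "yaw": 0.147},
    {"jaw": 0, "dx": -0.044, "dy": 0.008, "dz": -0.002, "yaw": 0.147},
    {"jaw": 0, "dx": -0.043, "dy": 0.014, "dz": -0.002, "yaw": 0.147},
    {"jaw": 0, "dx": -0.04, "dy": 0.02, "dz": -0.002, "yaw": 0.147},
    {"jaw": 0, "dx": -0.037, "dy": 0.026, "dz": -0.002, "yaw": 0.147},
  ],
)

```text
clock: 1.15
tool_pos: [0.4466, 0.13, 0.2756]
eef_rot: [0.831, 0.556, -0.001, -0.003]
contact_force: [0.4, 1.1, 0.4]
opening: 1.002
```

```bash
python3 -c "
from h import *
plan([.614,-.265,.28],-75.35)"
```

```text
t 1.15 pos [0.4466 0.13   0.2756] th -22.4 tilt 0.38 q [-0.52  0.44  0.2   1.99 -0.14  0.73 -0.62] F [0.4 1.1 0.4] open 1.002
left [ 0.0796 -0.1879  0.0021] -10.9
[{"jaw": 0.0, "dx": -0.0316, "dy": 0.032, "dz": -0.0005, "yaw": 0.147}, {"jaw": 0.0, "dx": -0.0266, "dy": 0.0363, "dz": -0.0005, "yaw": 0.147}, {"jaw": 0.0, "dx": -0.021, "dy": 0.0398, "dz": -0.0005, "yaw": 0.147}, {"jaw": 0.0, "dx": -0.015, "dy": 0.0424, "dz": -0.0005, "yaw": 0.147}, {"jaw": 0.0, "dx": -0.0086, "dy": 0.0442, "dz": -0.0005, "yaw": 0.147}]
```

Emit:
play_rows(
  targets=[
    {"jaw": 0, "dx": -0.032, "dy": 0.032, "dz": -0.005, "yaw": 0.147},
    {"jaw": 0, "dx": -0.027, "dy": 0.036, "dz": -0.005, "yaw": 0.147},
    {"jaw": 0, "dx": -0.021, "dy": 0.04, "dz": -0.005, "yaw": 0.147},
    {"jaw": 0, "dx": -0.015, "dy": 0.042, "dz": -0.005, "yaw": 0.147},
    {"jaw": 0, "dx": -0.009, "dy": 0.044, "dz": -0.005, "yaw": 0.147},
  ],
)

```text
clock: 1.65
tool_pos: [0.533, -0.0867, 0.2998]
eef_rot: [0.977, 0.213, -0.003, -0.003]
contact_force: [1.4, 0.4, 0.7]
opening: 1.002
```

```bash
python3 -c "
from h import *
plan([.614,-.265,.30],-75.35)
snap('wrist','w1')"
```

```text
t 1.65 pos [ 0.533  -0.0867  0.2998] th -65.37 tilt 0.49 q [-0.18  0.53  0.43  1.76 -0.27  0.92 -0.78] F [1.4 0.4 0.7] open 1.002
left [0. 0. 0.] 0.0
[{"jaw": 0.0, "dx": -0.0001, "dy": 0.045, "dz": -0.0, "yaw": 0.147}, {"jaw": 0.0, "dx": 0.0064, "dy": 0.0445, "dz": -0.0, "yaw": 0.028}, {"jaw": 0.0, "dx": 0.0077, "dy": 0.0443, "dz": -0.0, "yaw": -0.0}, {"jaw": 0.0, "dx": 0.0077, "dy": 0.0443, "dz": -0.0, "yaw": -0.0}, {"jaw": 0.0, "dx": 0.0027, "dy": 0.0156, "dz": -0.0, "yaw": -0.0}]
```

View pics/w1.png

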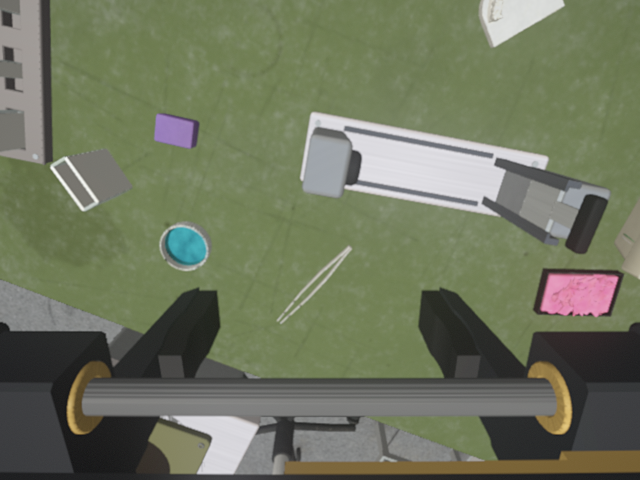

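Run:
```python
from h import *
t=load('w1')
a=cv2.resize(t['f'][100:270,290:640,::-1],None,fx=2.28,fy=2.28,interpolation=cv2.INTER_CUBIC);cv2.imwrite('pics/z1.png',a)
G=atz(t,[(312.5,112),(548,155),(302,176)],.016);print(G.round(4))
C=cloud(t);P=C[185:260,560:612].reshape(-1,3);q=P[(P[:,2]>.17)&(P[:,2]<.25)]
print(len(q),q.mean(0),np.percentile(q,[2,50,98],axis=0).round(4))
h=q[q[:,2]>np.median(q[:,2])-.004]
(c,wh,an)=cv2.minAreaRect(h[:,:2].astype(np.float32)*1000);print(c,wh,an)
P=C[110:270,290:620].reshape(-1,3);hi=P[(P[:,2]>.127)&(P[:,2]<.138)]
det=hi[hi[:,1]>-.15];lam=hi[hi[:,1]<-.25]
for q in det,lam: print(len(q),q.mean(0),cv2.minAreaRect(q[:,:2].astype(np.float32)*1000))
```

```text
[[ 0.5993 -0.0454  0.016 ]
 [ 0.668  -0.3045  0.016 ]
 [ 0.5306 -0.0632  0.016 ]]
1428 [ 0.61661718 -0.26153437  0.18181182] [[ 0.5963 -0.2704  0.1721]
 [ 0.6168 -0.2614  0.1838]
 [ 0.6363 -0.2552  0.1867]]
(616.3495483398438, -263.9530334472656) (43.68997573852539, 10.948060035705566) 14.207122802734375
2533 [ 0.56828987 -0.07498944  0.13283576] ((567.8757934570312, -78.55213928222656), (50.32183074951172, 42.30632781982422), 14.430516242980957)
1372 [ 0.62348827 -0.27461106  0.13250219] ((621.837646484375, -283.967041015625), (54.657859802246094, 54.25403594970703), 15.522547721862793)
```

View pics/z1.png

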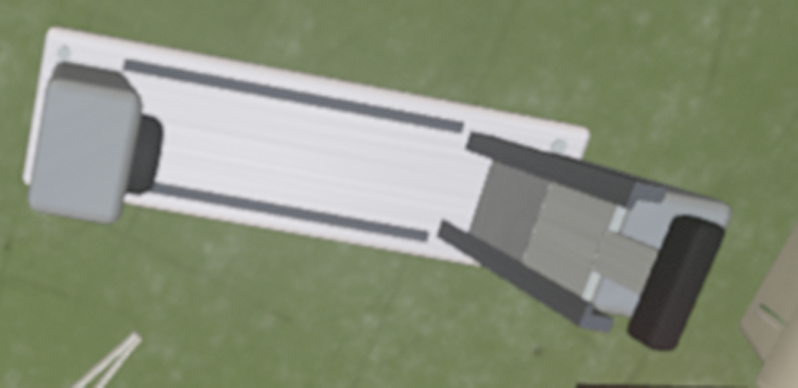

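Emit:
play_rows(
  targets=[
    {"jaw": 0, "dx": 0.0, "dy": 0.045, "dz": 0.006, "yaw": 0.147},
    {"jaw": 0, "dx": 0.008, "dy": 0.044, "dz": 0.006, "yaw": 0.031},
    {"jaw": 0, "dx": 0.009, "dy": 0.044, "dz": 0.006, "yaw": 0},
    {"jaw": 0, "dx": 0.009, "dy": 0.044, "dz": 0.006, "yaw": 0},
    {"jaw": 0.3, "dx": 0.003, "dy": 0.015, "dz": 0.006, "yaw": 0},
  ],
)

```text
clock: 2.2
tool_pos: [0.6193, -0.271, 0.2697]
eef_rot: [0.992, 0.126, -0.001, 0.0]
contact_force: [-0.7, 0.4, 0.8]
opening: 0.932
```

```bash
python3 -c "
from h import *
plan([.6164,-.264,.162],-75.6,step=.025,jaw=.3)
snap('wrist','w2')"
```

```text
t 2.2 pos [ 0.6193 -0.271   0.2697] th -75.56 tilt 0.13 q [ 0.13  0.77  0.44  1.37 -0.34  1.08 -0.69] F [-0.7  0.4  0.8] open 0.932
left [0. 0. 0.] 0.0
[{"jaw": 0.3, "dx": -0.0002, "dy": -0.0017, "dz": 0.0249, "yaw": 0.001}, {"jaw": 0.3, "dx": -0.0002, "dy": -0.0017, "dz": 0.0249, "yaw": -0.0}, {"jaw": 0.3, "dx": -0.0002, "dy": -0.0017, "dz": 0.0249, "yaw": -0.0}, {"jaw": 0.3, "dx": -0.0002, "dy": -0.0017, "dz": 0.0249, "yaw": -0.0}, {"jaw": 0.3, "dx": -0.0001, "dy": -0.0006, "dz": 0.008, "yaw": -0.0}]
```

View pics/w2.png

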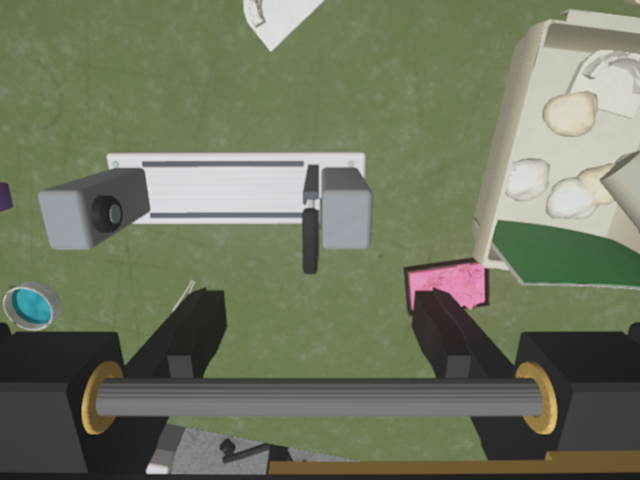

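Run:
```python
from h import *
t=load('w2');C=cloud(t);P=C[200:280,295:322].reshape(-1,3);q=P[(P[:,2]>.174)&(P[:,2]<.25)]
print(len(q),np.percentile(q,[2,50,98],axis=0).round(4))
h=q[q[:,2]>np.median(q[:,2])-.004]
print(cv2.minAreaRect(h[:,:2].astype(np.float32)*1000))
plan([.6164,-.264,.162],-75.6,step=.025,jaw=.3)
```

```text
976 [[ 0.5967 -0.2719  0.1773]
 [ 0.6188 -0.2637  0.1855]
 [ 0.6374 -0.2559  0.1871]]
((616.3920288085938, -264.00128173828125), (43.50787353515625, 9.64057731628418), 14.456282615661621)
t 2.25 pos [ 0.6189 -0.2716  0.2683] th -75.62 tilt 0.22 q [ 0.13  0.77  0.44  1.37 -0.34  1.08 -0.69] F [ 1.2 -1.4 -0.4] open 0.89
left [0. 0. 0.] 0.0
[{"jaw": 0.3, "dx": -0.0001, "dy": -0.0019, "dz": 0.0249, "yaw": -0.0}, {"jaw": 0.3, "dx": -0.0001, "dy": -0.0019, "dz": 0.0249, "yaw": -0.0}, {"jaw": 0.3, "dx": -0.0001, "dy": -0.0019, "dz": 0.0249, "yaw": -0.0}, {"jaw": 0.3, "dx": -0.0001, "dy": -0.0019, "dz": 0.0249, "yaw": -0.0}, {"jaw": 0.3, "dx": -0.0, "dy": -0.0005, "dz": 0.0066, "yaw": -0.0}]
```

Emit:
play_rows(
  targets=[
    {"jaw": 0.3, "dx": 0, "dy": -0.005, "dz": 0.02, "yaw": 0},
    {"jaw": 0.3, "dx": 0, "dy": -0.003, "dz": 0.025, "yaw": 0},
    {"jaw": 0.3, "dx": 0, "dy": 0, "dz": 0.025, "yaw": 0},
    {"jaw": 0.3, "dx": 0, "dy": 0, "dz": 0.025, "yaw": 0},
    {"jaw": 0.3, "dx": 0, "dy": 0, "dz": 0.01, "yaw": 0},
  ],
)

```text
clock: 2.75
tool_pos: [0.6168, -0.2615, 0.1597]
eef_rot: [0.992, 0.126, -0.001, -0.001]
contact_force: [0.4, 0.4, -0.1]
opening: 0.698
```

```bash
python3 -c "
from h import *
plan([.6164,-.264,.162],-75.6,step=.025,jaw=.3)"
```

```text
t 2.75 pos [ 0.6168 -0.2615  0.1597] th -75.48 tilt 0.19 q [ 0.14  0.88  0.38  1.5  -0.4   0.84 -0.65] F [ 0.4  0.4 -0.1] open 0.698
left [0. 0. 0.] 0.0
[{"jaw": 0.3, "dx": -0.001, "dy": 0.0023, "dz": -0.0023, "yaw": 0.002}, {"jaw": 0.3, "dx": 0.0, "dy": 0.0, "dz": -0.0, "yaw": -0.0}, {"jaw": 0.3, "dx": 0.0, "dy": 0.0, "dz": -0.0, "yaw": -0.0}, {"jaw": 0.3, "dx": 0.0, "dy": 0.0, "dz": -0.0, "yaw": -0.0}, {"jaw": 0.3, "dx": 0.0, "dy": 0.0, "dz": -0.0, "yaw": -0.0}]
```

Correct and close on the bar.

Emit:
play_rows(
  targets=[
    {"jaw": 0.6, "dx": 0, "dy": 0.0025, "dz": -0.002, "yaw": 0},
    {"jaw": 1, "dx": 0, "dy": 0, "dz": 0, "yaw": 0},
    {"jaw": 1, "dx": 0, "dy": 0, "dz": 0, "yaw": 0},
    {"jaw": 1, "dx": 0, "dy": 0, "dz": 0, "yaw": 0},
    {"jaw": 1, "dx": 0, "dy": 0, "dz": 0, "yaw": 0},
  ],
  squeeze=30,
)

```text
clock: 3.25
tool_pos: [0.6188, -0.2633, 0.1646]
eef_rot: [0.992, 0.127, -0.0, -0.0]
contact_force: [-0.5, -0.3, 0.8]
opening: 0.269
```

Emit:
play_rows(
  targets=[
    {"jaw": 1, "dx": 0, "dy": 0, "dz": 0, "yaw": 0},
    {"jaw": 1, "dx": 0, "dy": 0, "dz": 0, "yaw": 0},
    {"jaw": 1, "dx": 0, "dy": 0, "dz": 0, "yaw": 0},
    {"jaw": 1, "dx": 0, "dy": 0, "dz": 0, "yaw": 0},
    {"jaw": 1, "dx": 0, "dy": 0, "dz": 0, "yaw": 0},
  ],
)

```text
clock: 3.75
tool_pos: [0.6195, -0.2645, 0.1658]
eef_rot: [0.992, 0.127, 0.001, 0.001]
contact_force: [0.9, -0.6, -0.2]
opening: 0.107
```

```bash
python3 -c "
from h import *
plan(None,0)"
```

```text
t 3.75 pos [ 0.6195 -0.2645  0.1658] th -75.4 tilt 0.17 q [ 0.14  0.87  0.39  1.49 -0.39  0.85 -0.65] F [ 0.9 -0.6 -0.2] open 0.107
```

Emit:
play_rows(
  targets=[
    {"jaw": 1, "dx": 0, "dy": 0, "dz": -0.008, "yaw": 0},
    {"jaw": 1, "dx": 0, "dy": 0, "dz": -0.008, "yaw": 0},
    {"jaw": 1, "dx": 0, "dy": 0, "dz": -0.008, "yaw": 0},
    {"jaw": 1, "dx": 0, "dy": 0, "dz": -0.006, "yaw": 0},
    {"jaw": 1, "dx": 0, "dy": 0, "dz": -0.004, "yaw": 0},
  ],
)

```text
clock: 4.25
tool_pos: [0.6192, -0.2644, 0.2004]
eef_rot: [0.992, 0.127, 0.0, 0.001]
contact_force: [10.2, -6.9, -35.3]
opening: 0.11
```

```bash
python3 -c "
from h import *
plan(None,0)"
```

```text
t 4.25 pos [ 0.6192 -0.2644  0.2004] th -75.4 tilt 0.13 q [ 0.13  0.83  0.41  1.46 -0.38  0.92 -0.67] F [ 10.2  -6.9 -35.3] open 0.11
```

Emit:
play_rows(
  targets=[
    {"jaw": 1, "dx": 0, "dy": 0, "dz": 0.001, "yaw": 0},
    {"jaw": 1, "dx": 0, "dy": 0, "dz": 0, "yaw": 0},
    {"jaw": 0.5, "dx": 0, "dy": 0, "dz": 0, "yaw": 0},
    {"jaw": 0.3, "dx": 0, "dy": 0, "dz": 0, "yaw": 0},
    {"jaw": 0.3, "dx": 0, "dy": 0, "dz": 0, "yaw": 0},
  ],
)

```text
clock: 4.75
tool_pos: [0.6189, -0.2639, 0.2012]
eef_rot: [0.992, 0.127, 0.001, 0.001]
contact_force: [-0.7, -0.4, 0.8]
opening: 0.358
```

```bash
python3 -c "
from h import *
plan([.6192,-.2644,.31],-75.6,step=.03,jaw=.3)"
```

```text
t 4.75 pos [ 0.6189 -0.2639  0.2012] th -75.39 tilt 0.09 q [ 0.13  0.83  0.41  1.46 -0.38  0.92 -0.67] F [-0.7 -0.4  0.8] open 0.358
left [0. 0. 0.] 0.0
[{"jaw": 0.3, "dx": 0.0, "dy": 0.0001, "dz": -0.03, "yaw": 0.004}, {"jaw": 0.3, "dx": 0.0, "dy": 0.0001, "dz": -0.03, "yaw": -0.0}, {"jaw": 0.3, "dx": 0.0, "dy": 0.0001, "dz": -0.03, "yaw": -0.0}, {"jaw": 0.3, "dx": 0.0, "dy": 0.0001, "dz": -0.0188, "yaw": -0.0}, {"jaw": 0.3, "dx": 0.0, "dy": 0.0, "dz": -0.0, "yaw": -0.0}]
```

Emit:
play_rows(
  targets=[
    {"jaw": 0.4, "dx": 0, "dy": 0, "dz": 0, "yaw": 0},
    {"jaw": 0.4, "dx": 0, "dy": 0, "dz": -0.02, "yaw": 0},
    {"jaw": 0.4, "dx": 0, "dy": 0, "dz": -0.03, "yaw": 0},
    {"jaw": 0.4, "dx": 0, "dy": 0, "dz": -0.03, "yaw": 0},
    {"jaw": 0.4, "dx": 0, "dy": 0, "dz": -0.03, "yaw": 0},
  ],
)

```text
clock: 5.25
tool_pos: [0.6159, -0.2616, 0.3099]
eef_rot: [0.992, 0.127, -0.005, -0.003]
contact_force: [-0.5, -0.4, -0.8]
opening: 0.602
```

Run:
```python
from h import *
t=snap('wrist','w3');t=load('w3');C=cloud(t);P=C[150:330,270:370].reshape(-1,3);q=P[(P[:,2]>.19)&(P[:,2]<.25)]
print(len(q),np.percentile(q,[2,50,98],axis=0).round(4))
plan([.45,.1,.31],20,step=.045,jaw=.4)
```

```text
954 [[ 0.5969 -0.272   0.2121]
 [ 0.6186 -0.2636  0.22  ]
 [ 0.6374 -0.2556  0.2214]]
t 5.3 pos [ 0.6183 -0.2633  0.3159] th -75.39 tilt 0.06 q [ 0.11  0.72  0.46  1.32 -0.32  1.17 -0.72] F [ 1.5 -0.7  2.8] open 0.598
left [-0.0737  0.1592 -0.0026] 53.4
[{"jaw": 0.4, "dx": -0.008, "dy": -0.0443, "dz": 0.0007, "yaw": -0.147}, {"jaw": 0.4, "dx": -0.0014, "dy": -0.045, "dz": 0.0007, "yaw": -0.147}, {"jaw": 0.4, "dx": 0.0051, "dy": -0.0447, "dz": 0.0007, "yaw": -0.147}, {"jaw": 0.4, "dx": 0.0116, "dy": -0.0435, "dz": 0.0007, "yaw": -0.147}, {"jaw": 0.4, "dx": 0.0178, "dy": -0.0413, "dz": 0.0007, "yaw": -0.147}]
```

View pics/w3.png

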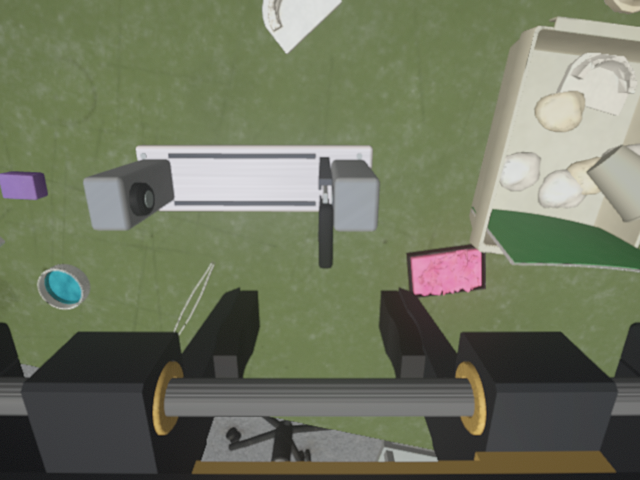

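Run:
```python
from h import *
plan([.45,.23,.26],-77.3,step=.047,jaw=.4)
```

```text
t 5.3 pos [ 0.6183 -0.2633  0.3159] th -75.39 tilt 0.06 q [ 0.11  0.72  0.46  1.32 -0.32  1.17 -0.72] F [ 1.5 -0.7  2.8] open 0.598
left [-0.0928  0.2722 -0.0308] 0.0
[{"jaw": 0.4, "dx": -0.0034, "dy": -0.0466, "dz": 0.005, "yaw": 0.033}, {"jaw": 0.4, "dx": -0.005, "dy": -0.0465, "dz": 0.005, "yaw": -0.0}, {"jaw": 0.4, "dx": -0.005, "dy": -0.0465, "dz": 0.005, "yaw": -0.0}, {"jaw": 0.4, "dx": -0.005, "dy": -0.0465, "dz": 0.005, "yaw": -0.0}, {"jaw": 0.4, "dx": -0.005, "dy": -0.0465, "dz": 0.005, "yaw": -0.0}]
```

Emit:
play_rows(
  targets=[
    {"jaw": 0.4, "dx": -0.003, "dy": -0.046, "dz": 0, "yaw": 0.033},
    {"jaw": 0.4, "dx": -0.005, "dy": -0.046, "dz": 0, "yaw": 0},
    {"jaw": 0.4, "dx": -0.005, "dy": -0.046, "dz": 0, "yaw": 0},
    {"jaw": 0.4, "dx": -0.005, "dy": -0.046, "dz": 0.005, "yaw": 0},
    {"jaw": 0.4, "dx": -0.005, "dy": -0.046, "dz": 0.005, "yaw": 0},
  ],
)

```text
clock: 5.8
tool_pos: [0.5443, -0.0477, 0.308]
eef_rot: [0.995, 0.103, 0.004, 0.005]
contact_force: [0.4, 0.3, -0.7]
opening: 0.602
```

Run:
```python
from h import *
plan([.45,.23,.26],-77.3,step=.047,jaw=.4)
```

```text
t 5.8 pos [ 0.5443 -0.0477  0.308 ] th -78.14 tilt 0.73 q [-0.31  0.54  0.51  1.74 -0.31  0.93 -1.04] F [ 0.4  0.3 -0.7] open 0.602
left [-0.0197  0.0581 -0.01  ] 0.0
[{"jaw": 0.4, "dx": -0.0056, "dy": -0.046, "dz": 0.0076, "yaw": -0.015}, {"jaw": 0.4, "dx": -0.0049, "dy": -0.0461, "dz": 0.0076, "yaw": -0.0}, {"jaw": 0.4, "dx": -0.0049, "dy": -0.0461, "dz": 0.0076, "yaw": -0.0}, {"jaw": 0.4, "dx": -0.0049, "dy": -0.0461, "dz": 0.0076, "yaw": -0.0}, {"jaw": 0.4, "dx": -0.0049, "dy": -0.0461, "dz": 0.0076, "yaw": -0.0}]
```

Emit:
play_rows(
  targets=[
    {"jaw": 0.4, "dx": -0.006, "dy": -0.046, "dz": 0.008, "yaw": -0.01},
    {"jaw": 0.4, "dx": -0.005, "dy": -0.046, "dz": 0.008, "yaw": 0},
    {"jaw": 0.4, "dx": -0.005, "dy": -0.046, "dz": 0.008, "yaw": 0},
    {"jaw": 0.4, "dx": -0.005, "dy": -0.046, "dz": 0.008, "yaw": 0},
    {"jaw": 0.4, "dx": -0.005, "dy": -0.046, "dz": 0.008, "yaw": 0},
  ],
)

```text
clock: 6.3
tool_pos: [0.4667, 0.1796, 0.266]
eef_rot: [0.994, 0.108, 0.007, 0.004]
contact_force: [0.7, -0.3, 0.5]
opening: 0.6
```

Run:
```python
from h import *
plan([.45,.23,.26],-77.3,step=.047,jaw=.4)
snap('wrist','w4')
```

```text
t 6.3 pos [0.4667 0.1796 0.266 ] th -77.61 tilt 0.91 q [-0.79  0.53  0.51  1.93 -0.36  0.76 -1.43] F [ 0.7 -0.3  0.5] open 0.6
left [0. 0. 0.] 0.0
[{"jaw": 0.4, "dx": -0.0049, "dy": -0.0464, "dz": 0.0053, "yaw": -0.005}, {"jaw": 0.4, "dx": -0.0006, "dy": -0.0064, "dz": 0.0007, "yaw": -0.0}, {"jaw": 0.4, "dx": 0.0, "dy": 0.0, "dz": -0.0, "yaw": -0.0}, {"jaw": 0.4, "dx": 0.0, "dy": 0.0, "dz": -0.0, "yaw": -0.0}, {"jaw": 0.4, "dx": 0.0, "dy": 0.0, "dz": -0.0, "yaw": -0.0}]
```

View pics/w4.png

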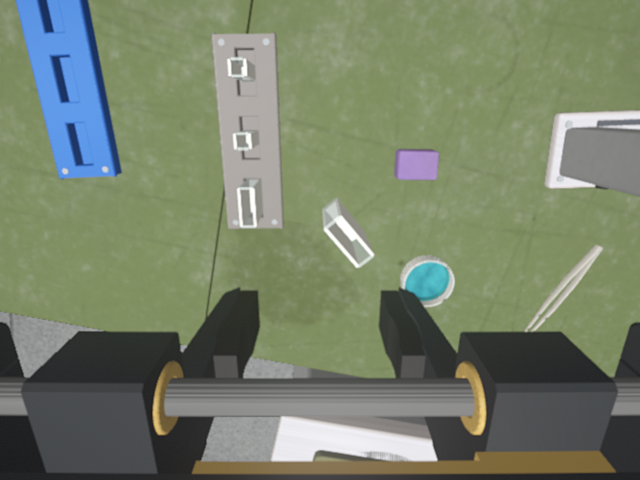

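Emit:
play_rows(
  targets=[
    {"jaw": 0.4, "dx": -0.005, "dy": -0.046, "dz": 0.01, "yaw": -0.005},
    {"jaw": 0.4, "dx": -0.001, "dy": -0.006, "dz": 0.01, "yaw": 0},
    {"jaw": 0.4, "dx": 0, "dy": 0, "dz": 0, "yaw": 0},
    {"jaw": 0.4, "dx": 0, "dy": 0, "dz": 0, "yaw": 0},
    {"jaw": 0.4, "dx": 0, "dy": 0, "dz": 0, "yaw": 0},
  ],
)

```text
clock: 6.85
tool_pos: [0.447, 0.2329, 0.2455]
eef_rot: [0.993, 0.121, 0.004, 0.0]
contact_force: [0.2, -0.6, 0.0]
opening: 0.599
```

Run:
```python
from h import *
plan([.45,.23,.26],-77.3,step=.047,jaw=.4)
s=snap('wrist','w5')
cv2.imwrite('pics/z5.png',cv2.resize(s['frame'][30:250,180:420,::-1],None,fx=2.7,fy=2.7,interpolation=cv2.INTER_CUBIC))
plan(None,0)
```

```text
t 6.85 pos [0.447  0.2329 0.2455] th -76.15 tilt 0.5 q [-0.88  0.56  0.49  1.94 -0.39  0.72 -1.49] F [ 0.2 -0.6  0. ] open 0.599
left [0. 0. 0.] 0.0
[{"jaw": 0.4, "dx": 0.0022, "dy": 0.0035, "dz": -0.0145, "yaw": 0.02}, {"jaw": 0.4, "dx": 0.0, "dy": 0.0, "dz": -0.0, "yaw": -0.0}, {"jaw": 0.4, "dx": 0.0, "dy": 0.0, "dz": -0.0, "yaw": -0.0}, {"jaw": 0.4, "dx": 0.0, "dy": 0.0, "dz": -0.0, "yaw": -0.0}, {"jaw": 0.4, "dx": 0.0, "dy": 0.0, "dz": -0.0, "yaw": -0.0}]
t 6.9 pos [0.4472 0.2326 0.2456] th -76.18 tilt 0.52 q [-0.88  0.56  0.49  1.94 -0.39  0.72 -1.49] F [ 0.4 -1.2 -0.2] open 0.599
```

View pics/z5.png

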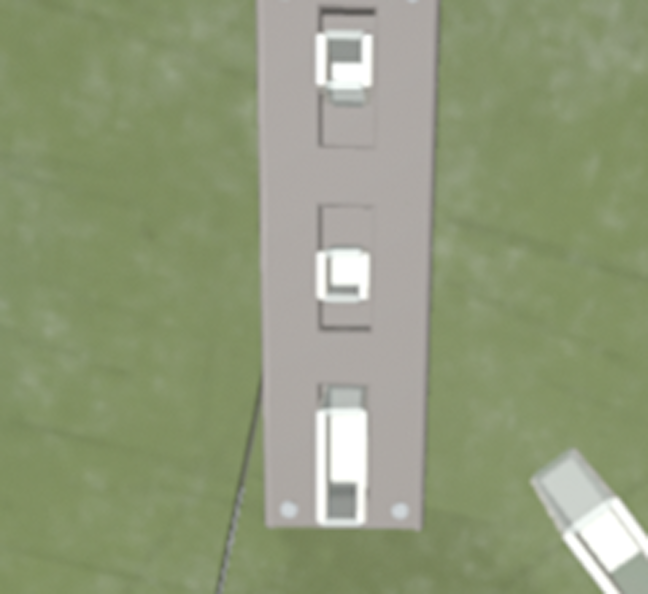

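Run:
```python
from h import *
t=load('w5')
f=lambda L:[(180+(a+.5)/2.7-.5,30+(b+.5)/2.7-.5) for a,b in L]
A=atz(t,f([(316,408),(367,408),(364,524),(316,524)]),.061)[:,:2]
print(A.round(4).tolist(),A.mean(0),[np.linalg.norm(A[i]-A[i-1]).round(4) for i in range(4)])
e=A[0]+A[1]-A[2]-A[3];print(np.degrees(np.arctan2(e[1],e[0])))
B=atz(t,f([(266,526),(421,528),(259,30),(438,30)]),.020)[:,:2]
print(B.round(4).tolist())
for i,j in((0,2),(1,3)):
    e=B[j]-B[i];print(np.degrees(np.arctan2(e[1],e[0])))
print('slot by rack', (B[0]+B[1])/2+.033*np.array([.9755,.2199]))
C=cloud(t); x=np.array([.9755,.2199]);P=C[160:240,285:325].reshape(-1,3);q=P[(P[:,2]>.055)&(P[:,2]<.07)]
print(len(q),np.percentile(q,[2,50,98],axis=0).round(4),cv2.minAreaRect(q[:,:2].astype(np.float32)*1000))
P=C[150:300,370:470].reshape(-1,3);q=P[(P[:,2]>.055)&(P[:,2]<.12)];print('big',np.percentile(q,[2,50,98],axis=0).round(4))
```

```text
[[0.4649, 0.258], [0.4689, 0.2418], [0.4301, 0.2334], [0.4262, 0.2492]] [0.44753952 0.24561557] [np.float64(0.0396), np.float64(0.0167), np.float64(0.0397), np.float64(0.0163)]
12.491462832803471
[[0.4084, 0.2671], [0.4217, 0.2094], [0.5753, 0.3047], [0.5894, 0.2473]]
12.705832190906964
12.737132712902053
slot by rack [0.44724139 0.24548562]
354 [[0.4276 0.2352 0.0569]
 [0.447  0.2459 0.0612]
 [0.467  0.2563 0.0628]] ((447.15789794921875, 245.81536865234375), (39.80936813354492, 15.621055603027344), 12.920554161071777)
big [[0.4178 0.1201 0.0558]
 [0.4396 0.1463 0.0737]
 [0.461  0.1698 0.0757]]
```

Run:
```python
from h import *
plan([.4473,.2456,.12],-77.3,step=.03,jaw=.4)
```

```text
t 6.9 pos [0.4472 0.2326 0.2456] th -76.18 tilt 0.52 q [-0.88  0.56  0.49  1.94 -0.39  0.72 -1.49] F [ 0.4 -1.2 -0.2] open 0.599
left [0. 0. 0.] 0.0
[{"jaw": 0.4, "dx": 0.0007, "dy": -0.003, "dz": 0.0298, "yaw": 0.02}, {"jaw": 0.4, "dx": 0.0007, "dy": -0.003, "dz": 0.0298, "yaw": -0.0}, {"jaw": 0.4, "dx": 0.0007, "dy": -0.003, "dz": 0.0298, "yaw": -0.0}, {"jaw": 0.4, "dx": 0.0007, "dy": -0.003, "dz": 0.0298, "yaw": -0.0}, {"jaw": 0.4, "dx": 0.0001, "dy": -0.0006, "dz": 0.0062, "yaw": -0.0}]
```

Emit:
play_rows(
  targets=[
    {"jaw": 0.4, "dx": 0.001, "dy": -0.004, "dz": 0.03, "yaw": 0.02},
    {"jaw": 0.4, "dx": 0.001, "dy": -0.004, "dz": 0.03, "yaw": 0},
    {"jaw": 0.4, "dx": 0.001, "dy": -0.004, "dz": 0.03, "yaw": 0},
    {"jaw": 0.4, "dx": 0, "dy": -0.001, "dz": 0.02, "yaw": 0},
    {"jaw": 0.4, "dx": 0, "dy": 0, "dz": 0, "yaw": 0},
  ],
)

```text
clock: 7.4
tool_pos: [0.4555, 0.2418, 0.1361]
eef_rot: [0.994, 0.104, 0.01, -0.001]
contact_force: [-0.5, -0.5, 0.3]
opening: 0.603
```

Run:
```python
from h import *
plan([.4473,.2456,.03],-77.3,step=.025,jaw=.4)
snap('wrist','w6')
```

```text
t 7.4 pos [0.4555 0.2418 0.1361] th -78.02 tilt 1.14 q [-0.79  0.74  0.34  2.02 -0.53  0.45 -1.41] F [-0.5 -0.5  0.3] open 0.603
left [0. 0. 0.] 0.0
[{"jaw": 0.4, "dx": -0.0017, "dy": -0.0013, "dz": 0.0249, "yaw": -0.013}, {"jaw": 0.4, "dx": -0.0017, "dy": -0.0013, "dz": 0.0249, "yaw": -0.0}, {"jaw": 0.4, "dx": -0.0017, "dy": -0.0013, "dz": 0.0249, "yaw": -0.0}, {"jaw": 0.4, "dx": -0.0017, "dy": -0.0013, "dz": 0.0249, "yaw": -0.0}, {"jaw": 0.4, "dx": -0.0004, "dy": -0.0003, "dz": 0.0064, "yaw": -0.0}]
```

View pics/w6.png

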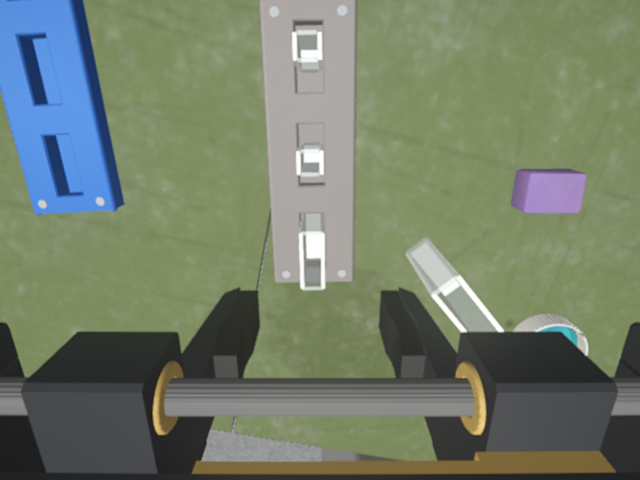

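Emit:
play_rows(
  targets=[
    {"jaw": 0.4, "dx": -0.008, "dy": -0.002, "dz": 0.01, "yaw": 0},
    {"jaw": 0.4, "dx": 0, "dy": -0.001, "dz": 0.01, "yaw": 0},
    {"jaw": 0.4, "dx": 0, "dy": 0, "dz": 0.01, "yaw": 0},
    {"jaw": 0.4, "dx": 0, "dy": 0, "dz": 0, "yaw": 0},
    {"jaw": 0.4, "dx": 0, "dy": 0, "dz": 0, "yaw": 0},
  ],
)

```text
clock: 7.95
tool_pos: [0.4539, 0.2423, 0.1105]
eef_rot: [0.995, 0.102, 0.016, -0.002]
contact_force: [-0.5, -0.4, 0.8]
opening: 0.597
```

Run:
```python
from h import *
plan([.4473,.2456,.03],-77.3,step=.02,jaw=.4)
print(R.from_quat(r.get_state()['eef_rot']).as_matrix().round(4))
```

```text
t 7.95 pos [0.4539 0.2423 0.1105] th -78.31 tilt 1.83 q [-0.76  0.77  0.29  2.05 -0.56  0.36 -1.39] F [-0.5 -0.4  0.8] open 0.597
left [0. 0. 0.] 0.0
[{"jaw": 0.4, "dx": -0.0014, "dy": -0.0011, "dz": 0.0199, "yaw": -0.018}, {"jaw": 0.4, "dx": -0.0014, "dy": -0.0012, "dz": 0.0199, "yaw": -0.0}, {"jaw": 0.4, "dx": -0.0014, "dy": -0.0012, "dz": 0.0199, "yaw": -0.0}, {"jaw": 0.4, "dx": -0.0014, "dy": -0.0012, "dz": 0.0199, "yaw": -0.0}, {"jaw": 0.4, "dx": -0.0001, "dy": -0.0, "dz": 0.0008, "yaw": -0.0}]
[[ 9.788e-01  2.027e-01  3.110e-02]
 [ 2.025e-01 -9.792e-01  7.200e-03]
 [ 3.190e-02 -7.000e-04 -9.995e-01]]
```

Emit:
play_rows(
  targets=[
    {"jaw": 0.4, "dx": -0.006, "dy": -0.003, "dz": 0.005, "yaw": -0.018},
    {"jaw": 0.4, "dx": -0.006, "dy": -0.002, "dz": 0.005, "yaw": 0},
    {"jaw": 0.4, "dx": -0.003, "dy": 0, "dz": 0.005, "yaw": 0},
    {"jaw": 0.4, "dx": 0, "dy": 0, "dz": 0.005, "yaw": 0},
    {"jaw": 0.4, "dx": 0, "dy": 0, "dz": 0, "yaw": 0},
  ],
)

```text
clock: 8.45
tool_pos: [0.4378, 0.2448, 0.0891]
eef_rot: [0.994, 0.112, 0.016, -0.002]
contact_force: [0.5, -1.5, -0.3]
opening: 0.597
```

Run:
```python
from h import *
plan([.4473,.2456,.03],-77.3,step=.02,jaw=.4)
st=r.get_state()
print(R.from_quat(st['eef_rot']).as_matrix().round(4), st['qd'].round(3), st['q'].round(4))
```

```text
t 8.45 pos [0.4378 0.2448 0.0891] th -77.14 tilt 1.9 q [-0.75  0.8   0.22  2.1  -0.59  0.27 -1.37] F [ 0.5 -1.5 -0.3] open 0.597
left [0. 0. 0.] 0.0
[{"jaw": 0.4, "dx": 0.0032, "dy": 0.0004, "dz": 0.0197, "yaw": 0.003}, {"jaw": 0.4, "dx": 0.0032, "dy": 0.0004, "dz": 0.0197, "yaw": -0.0}, {"jaw": 0.4, "dx": 0.0031, "dy": 0.0004, "dz": 0.0196, "yaw": -0.0}, {"jaw": 0.4, "dx": 0.0, "dy": 0.0, "dz": -0.0, "yaw": -0.0}, {"jaw": 0.4, "dx": 0.0, "dy": 0.0, "dz": -0.0, "yaw": -0.0}]
[[ 9.744e-01  2.225e-01  3.210e-02]
 [ 2.224e-01 -9.749e-01  8.000e-03]
 [ 3.310e-02 -7.000e-04 -9.995e-01]] [-0.002 -0.004 -0.001  0.005 -0.002  0.001 -0.   ] [-0.7452  0.7993  0.2248  2.0961 -0.5883  0.2714 -1.3671]
```

Emit:
play_rows(
  targets=[
    {"jaw": 0.4, "dx": 0.004, "dy": -0.001, "dz": 0.008, "yaw": 0},
    {"jaw": 0.4, "dx": 0.003, "dy": 0, "dz": 0.008, "yaw": 0},
    {"jaw": 0.4, "dx": 0, "dy": 0, "dz": 0.008, "yaw": 0},
    {"jaw": 0.4, "dx": 0, "dy": 0, "dz": 0, "yaw": 0},
    {"jaw": 0.4, "dx": 0, "dy": 0, "dz": 0, "yaw": 0},
  ],
)

```text
clock: 8.95
tool_pos: [0.4467, 0.2476, 0.0626]
eef_rot: [0.994, 0.112, 0.017, -0.002]
contact_force: [0.1, -1.0, -0.1]
opening: 0.597
```

Run:
```python
from h import *
plan([.4473,.2456,.03],-77.3,step=.02,jaw=.4)
st=r.get_state()
print(R.from_quat(st['eef_rot']).as_matrix().round(4), st['qd'].round(3), st['q'].round(4))
```

```text
t 8.95 pos [0.4467 0.2476 0.0626] th -77.19 tilt 1.93 q [-0.72  0.85  0.19  2.08 -0.6   0.23 -1.35] F [ 0.1 -1.  -0.1] open 0.597
left [0. 0. 0.] 0.0
[{"jaw": 0.4, "dx": 0.0001, "dy": 0.0013, "dz": 0.02, "yaw": 0.002}, {"jaw": 0.4, "dx": 0.0001, "dy": 0.0008, "dz": 0.0127, "yaw": -0.0}, {"jaw": 0.4, "dx": 0.0, "dy": 0.0, "dz": -0.0, "yaw": -0.0}, {"jaw": 0.4, "dx": 0.0, "dy": 0.0, "dz": -0.0, "yaw": -0.0}, {"jaw": 0.4, "dx": 0.0, "dy": 0.0, "dz": -0.0, "yaw": -0.0}]
[[ 9.745e-01  2.218e-01  3.270e-02]
 [ 2.217e-01 -9.751e-01  7.800e-03]
 [ 3.360e-02 -4.000e-04 -9.994e-01]] [ 0.007  0.014 -0.006  0.003 -0.002 -0.004  0.001] [-0.7164  0.8521  0.1868  2.0771 -0.6013  0.2284 -1.3549]
```

Emit:
play_rows(
  targets=[
    {"jaw": 0.4, "dx": 0, "dy": 0.001, "dz": 0.008, "yaw": 0},
    {"jaw": 0.4, "dx": 0, "dy": 0.001, "dz": 0.008, "yaw": 0},
    {"jaw": 0.4, "dx": 0, "dy": 0, "dz": 0.008, "yaw": 0},
    {"jaw": 0.4, "dx": 0, "dy": 0, "dz": 0.004, "yaw": 0},
    {"jaw": 0.4, "dx": 0, "dy": 0, "dz": 0, "yaw": 0},
  ],
)

```text
clock: 9.45
tool_pos: [0.4481, 0.2455, 0.0322]
eef_rot: [0.994, 0.111, 0.017, -0.002]
contact_force: [-0.2, 0.9, -0.5]
opening: 0.599
```

Run:
```python
from h import *
plan([.4473,.2456,.03],-77.3,step=.02,jaw=.4)
snap('wrist','w7')
```

```text
t 9.45 pos [0.4481 0.2455 0.0322] th -77.2 tilt 1.93 q [-0.68  0.91  0.13  2.08 -0.62  0.16 -1.34] F [-0.2  0.9 -0.5] open 0.599
left [0. 0. 0.] 0.0
[{"jaw": 0.4, "dx": -0.0008, "dy": -0.0002, "dz": 0.0022, "yaw": 0.002}, {"jaw": 0.4, "dx": 0.0, "dy": 0.0, "dz": -0.0, "yaw": -0.0}, {"jaw": 0.4, "dx": 0.0, "dy": 0.0, "dz": -0.0, "yaw": -0.0}, {"jaw": 0.4, "dx": 0.0, "dy": 0.0, "dz": -0.0, "yaw": -0.0}, {"jaw": 0.4, "dx": 0.0, "dy": 0.0, "dz": -0.0, "yaw": -0.0}]
```

View pics/w7.png

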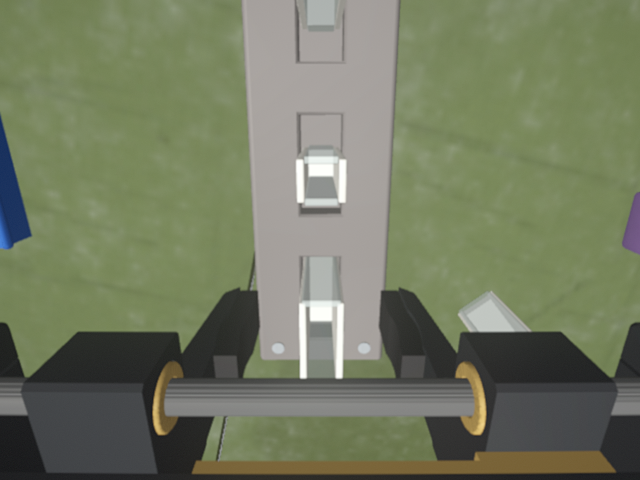

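Emit:
play_rows(
  targets=[
    {"jaw": 0.6, "dx": -0.001, "dy": 0, "dz": 0.001, "yaw": 0},
    {"jaw": 0.8, "dx": 0, "dy": 0, "dz": 0, "yaw": 0},
    {"jaw": 1, "dx": 0, "dy": 0, "dz": 0, "yaw": 0},
    {"jaw": 1, "dx": 0, "dy": 0, "dz": 0, "yaw": 0},
    {"jaw": 1, "dx": 0, "dy": 0, "dz": 0, "yaw": 0},
  ],
  squeeze=18,
)

```text
clock: 10.0
tool_pos: [0.4475, 0.2456, 0.0321]
eef_rot: [0.994, 0.112, 0.017, -0.002]
contact_force: [0.5, 0.2, 0.3]
opening: 0.184
```

Emit:
play_rows(
  targets=[
    {"jaw": 1, "dx": 0, "dy": 0, "dz": 0, "yaw": 0},
    {"jaw": 1, "dx": 0, "dy": 0, "dz": 0, "yaw": 0},
    {"jaw": 1, "dx": 0, "dy": 0, "dz": 0, "yaw": 0},
    {"jaw": 1, "dx": 0, "dy": 0, "dz": 0, "yaw": 0},
    {"jaw": 1, "dx": 0, "dy": 0, "dz": 0, "yaw": 0},
  ],
)

```text
clock: 10.5
tool_pos: [0.4475, 0.2457, 0.0321]
eef_rot: [0.994, 0.112, 0.017, -0.002]
contact_force: [1.0, -0.5, -1.0]
opening: 0.181
```

Run:
```python
from h import *
plan(None,0)
snap('wrist','w8')
```

```text
t 10.5 pos [0.4475 0.2457 0.0321] th -77.17 tilt 2.01 q [-0.68  0.91  0.13  2.08 -0.62  0.15 -1.34] F [ 1.  -0.5 -1. ] open 0.181
```

View pics/w8.png

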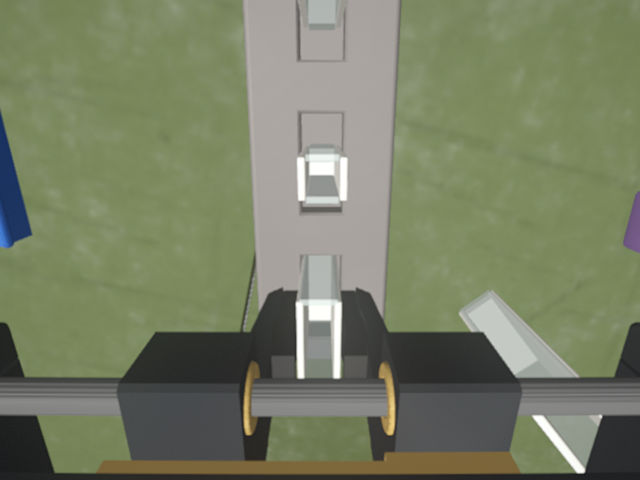

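Emit:
play_rows(
  targets=[
    {"jaw": 1, "dx": 0.0003, "dy": 0, "dz": -0.008, "yaw": 0},
    {"jaw": 1, "dx": 0.0003, "dy": 0, "dz": -0.01, "yaw": 0},
    {"jaw": 1, "dx": 0.0003, "dy": 0, "dz": -0.012, "yaw": 0},
    {"jaw": 1, "dx": 0.0003, "dy": 0, "dz": -0.015, "yaw": 0},
    {"jaw": 1, "dx": 0.0003, "dy": 0, "dz": -0.015, "yaw": 0},
  ],
)

```text
clock: 11.05
tool_pos: [0.4459, 0.245, 0.0953]
eef_rot: [0.994, 0.111, 0.016, -0.002]
contact_force: [-0.3, 0.8, 0.2]
opening: 0.178
```

Run:
```python
from h import *
plan(None,0)
snap('wrist','w9')
```

```text
t 11.05 pos [0.4459 0.245  0.0953] th -77.22 tilt 1.85 q [-0.75  0.79  0.25  2.07 -0.58  0.31 -1.37] F [-0.3  0.8  0.2] open 0.178
```

View pics/w9.png

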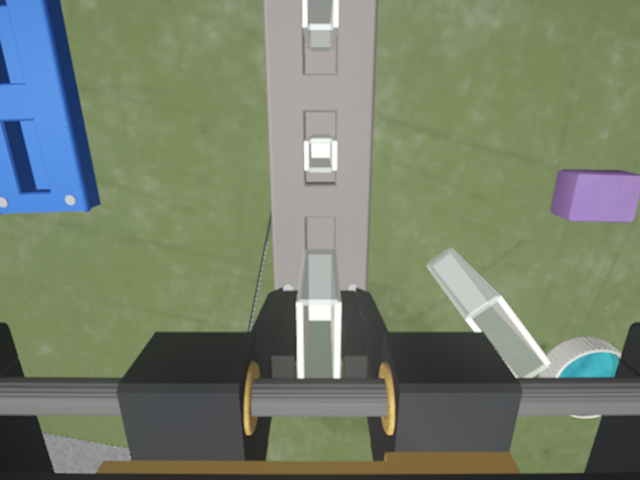

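Emit:
play_rows(
  targets=[
    {"jaw": 1, "dx": 0, "dy": 0, "dz": -0.03, "yaw": 0},
    {"jaw": 1, "dx": 0, "dy": 0, "dz": -0.035, "yaw": 0},
    {"jaw": 1, "dx": 0, "dy": 0, "dz": -0.035, "yaw": 0},
    {"jaw": 1, "dx": 0, "dy": 0, "dz": -0.03, "yaw": 0},
    {"jaw": 1, "dx": 0, "dy": 0, "dz": -0.02, "yaw": 0},
  ],
)

```text
clock: 11.6
tool_pos: [0.4396, 0.2433, 0.253]
eef_rot: [0.994, 0.111, 0.016, -0.003]
contact_force: [0.3, 0.7, -1.2]
opening: 0.184
```

Run:
```python
from h import *
plan([.592,-.173,.29],14.4,step=.04,jaw=1)
t=load('w2')
cv2.imwrite('pics/z2.png',cv2.resize(t['f'][140:290,90:390,::-1],None,fx=2.66,fy=2.66,interpolation=cv2.INTER_CUBIC))
```

```text
t 11.6 pos [0.4396 0.2433 0.253 ] th -77.25 tilt 1.84 q [-0.93  0.55  0.53  1.96 -0.41  0.7  -1.51] F [ 0.3  0.7 -1.2] open 0.184
left [ 0.0839 -0.2291  0.0204] 49.6
[{"jaw": 1, "dx": 0.0051, "dy": 0.0395, "dz": -0.0033, "yaw": -0.147}, {"jaw": 1, "dx": -0.0007, "dy": 0.0399, "dz": -0.0033, "yaw": -0.147}, {"jaw": 1, "dx": -0.0065, "dy": 0.0393, "dz": -0.0033, "yaw": -0.147}, {"jaw": 1, "dx": -0.0122, "dy": 0.0379, "dz": -0.0033, "yaw": -0.147}, {"jaw": 1, "dx": -0.0176, "dy": 0.0358, "dz": -0.0033, "yaw": -0.147}]
```

View pics/z2.png

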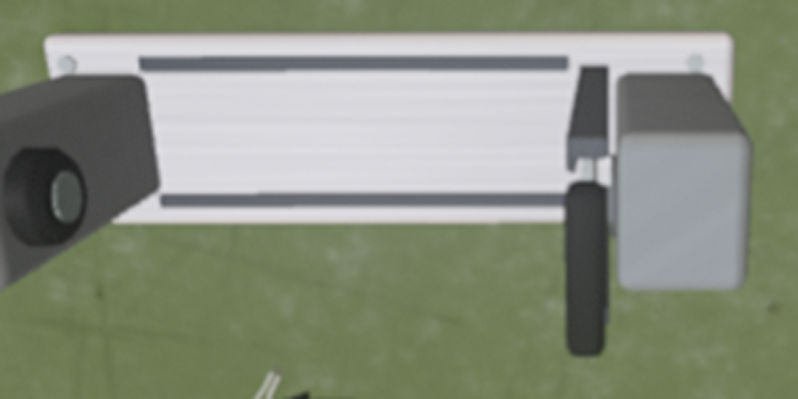

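Run:
```python
from h import *
t=load('w2')
f=lambda L:[(90+(a+.5)/2.66-.5,140+(b+.5)/2.66-.5) for a,b in L]
B=atz(t,f([(45,35),(733,33),(112,223),(560,222)]),.016)[:,:2]
print(B.round(4).tolist(),np.linalg.norm(B[0]-B[1]))
d=B[0]-B[1];d/=np.linalg.norm(d);x=np.array([d[1],-d[0]]);print('angle',np.degrees(np.arctan2(d[1],d[0])))
print('width',(B[0]-B[2])@x,(B[1]-B[3])@x)
w=((B[0]-B[2])@x+(B[1]-B[3])@x)/2
c=(B[0]+B[1])/2-x*w/2; print('rail c',c,'light',c+.0125*d)
A=atz(t,f([(618,133),(751,133),(746,290),(619,288)]),.133)[:,:2]
print('lamp',A.round(4).tolist(),A.mean(0),'light',A.mean(0)+.123*d)
h=np.array([.6164,-.264]);print('handle',h+.095*d)
```

```text
[[0.6003, -0.0453], [0.6682, -0.3073], [0.5288, -0.0783], [0.5759, -0.2598]] 0.27070348774010405
angle 104.52938535085951
width 0.07753714379023564 0.07743796449334371
rail c [ 0.59677385 -0.18600839] light [ 0.59363789 -0.17390816]
lamp [[0.6427, -0.2665], [0.6522, -0.3034], [0.6057, -0.3161], [0.5968, -0.2788]] [ 0.62431561 -0.29119586] light [ 0.5934578  -0.17212951]
handle [ 0.59256673 -0.17203819]
```

Emit:
play_rows(
  targets=[
    {"jaw": 1, "dx": 0.005, "dy": 0.039, "dz": -0.008, "yaw": -0.147},
    {"jaw": 1, "dx": -0.001, "dy": 0.04, "dz": -0.008, "yaw": -0.147},
    {"jaw": 1, "dx": -0.006, "dy": 0.039, "dz": -0.005, "yaw": -0.147},
    {"jaw": 1, "dx": -0.012, "dy": 0.038, "dz": -0.005, "yaw": -0.147},
    {"jaw": 1, "dx": -0.018, "dy": 0.036, "dz": -0.003, "yaw": -0.147},
  ],
)

```text
clock: 12.1
tool_pos: [0.5082, 0.0612, 0.2871]
eef_rot: [0.883, 0.469, 0.02, 0.002]
contact_force: [1.3, 0.6, -1.3]
opening: 0.18
```

Run:
```python
from h import *
plan([.593,-.173,.28],14.5,step=.04,jaw=1)
```

```text
t 12.1 pos [0.5082 0.0612 0.2871] th -34.08 tilt 2.24 q [-0.39  0.47  0.28  1.89 -0.2   0.77 -0.6 ] F [ 1.3  0.6 -1.3] open 0.18
left [ 0.0168 -0.0463 -0.0014] 6.6
[{"jaw": 1, "dx": -0.0235, "dy": 0.0323, "dz": 0.0011, "yaw": -0.147}, {"jaw": 1, "dx": -0.028, "dy": 0.0286, "dz": 0.0011, "yaw": -0.147}, {"jaw": 1, "dx": -0.0319, "dy": 0.0242, "dz": 0.0011, "yaw": -0.147}, {"jaw": 1, "dx": -0.035, "dy": 0.0193, "dz": 0.0011, "yaw": -0.147}, {"jaw": 1, "dx": -0.0375, "dy": 0.0139, "dz": 0.0011, "yaw": -0.147}]
```

Emit:
play_rows(
  targets=[
    {"jaw": 1, "dx": -0.024, "dy": 0.032, "dz": 0, "yaw": -0.147},
    {"jaw": 1, "dx": -0.028, "dy": 0.029, "dz": 0, "yaw": -0.147},
    {"jaw": 1, "dx": -0.032, "dy": 0.024, "dz": 0, "yaw": -0.147},
    {"jaw": 1, "dx": -0.035, "dy": 0.019, "dz": 0, "yaw": -0.147},
    {"jaw": 1, "dx": -0.034, "dy": 0.013, "dz": 0, "yaw": -0.147},
  ],
)

```text
clock: 12.6
tool_pos: [0.5759, -0.1321, 0.2888]
eef_rot: [0.651, 0.759, 0.018, 0.009]
contact_force: [0.1, -0.2, -1.0]
opening: 0.183
```

Run:
```python
from h import *
plan([.593,-.173,.28],14.5,step=.025,jaw=1)
```

```text
t 12.6 pos [ 0.5759 -0.1321  0.2888] th 8.79 tilt 2.32 q [ 0.14  0.57  0.03  1.65 -0.05  0.89  0.35] F [ 0.1 -0.2 -1. ] open 0.183
left [0. 0. 0.] 0.0
[{"jaw": 1, "dx": -0.0238, "dy": 0.0059, "dz": 0.0049, "yaw": -0.1}, {"jaw": 1, "dx": -0.0196, "dy": 0.0028, "dz": 0.0039, "yaw": -0.0}, {"jaw": 1, "dx": 0.0, "dy": 0.0, "dz": -0.0, "yaw": -0.0}, {"jaw": 1, "dx": 0.0, "dy": 0.0, "dz": -0.0, "yaw": -0.0}, {"jaw": 1, "dx": 0.0, "dy": 0.0, "dz": -0.0, "yaw": -0.0}]
```

Emit:
play_rows(
  targets=[
    {"jaw": 1, "dx": -0.02, "dy": 0.006, "dz": 0, "yaw": -0.08},
    {"jaw": 1, "dx": -0.014, "dy": 0.003, "dz": 0, "yaw": -0.01},
    {"jaw": 1, "dx": 0, "dy": 0, "dz": 0, "yaw": 0},
    {"jaw": 1, "dx": 0, "dy": 0, "dz": 0, "yaw": 0},
    {"jaw": 1, "dx": 0, "dy": 0, "dz": 0, "yaw": 0},
  ],
)

```text
clock: 13.1
tool_pos: [0.5889, -0.1726, 0.2888]
eef_rot: [0.618, 0.786, 0.016, 0.01]
contact_force: [0.4, 0.2, -0.4]
opening: 0.18
```

Run:
```python
from h import *
plan([.593,-.173,.28],14.5,step=.025,jaw=1)
snap('wrist','w10'); snap('scene','s10')
print(R.from_quat(r.get_state()['eef_rot']).as_matrix().round(4))
```

```text
t 13.1 pos [ 0.5889 -0.1726  0.2888] th 13.67 tilt 2.16 q [ 0.21  0.6   0.01  1.58 -0.03  0.93  0.48] F [ 0.4  0.2 -0.4] open 0.18
left [0. 0. 0.] 0.0
[{"jaw": 1, "dx": -0.0013, "dy": 0.0039, "dz": 0.0088, "yaw": -0.014}, {"jaw": 1, "dx": 0.0, "dy": 0.0, "dz": -0.0, "yaw": -0.0}, {"jaw": 1, "dx": 0.0, "dy": 0.0, "dz": -0.0, "yaw": -0.0}, {"jaw": 1, "dx": 0.0, "dy": 0.0, "dz": -0.0, "yaw": -0.0}, {"jaw": 1, "dx": 0.0, "dy": 0.0, "dz": -0.0, "yaw": -0.0}]
[[-0.2377  0.9707  0.036 ]
 [ 0.9713  0.2374  0.0122]
 [ 0.0033  0.0379 -0.9993]]
```

View pics/w10.png

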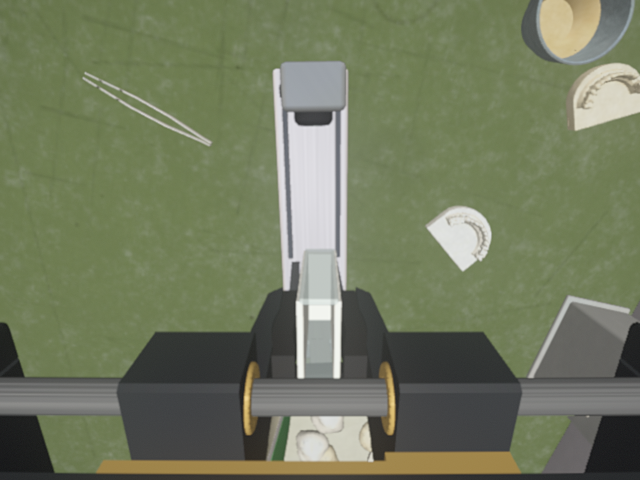

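View pics/s10.png

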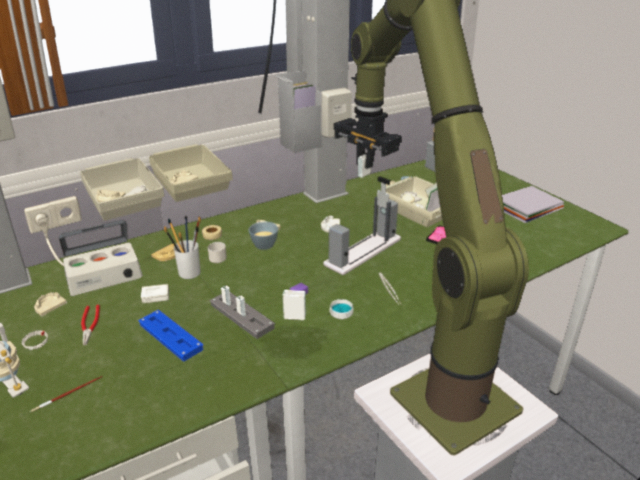

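Run:
```python
from h import *
t=load('w10')
cv2.imwrite('pics/z10.png',cv2.resize(t['f'][50:300,220:420,::-1],None,fx=2.4,fy=2.4,interpolation=cv2.INTER_CUBIC))
C=cloud(t);P=C[50:130,260:360].reshape(-1,3);q=P[(P[:,2]>.130)&(P[:,2]<.136)]
m=cv2.minAreaRect(q[:,:2].astype(np.float32)*1000);print(len(q),m,np.median(q,0))
a=np.radians(104.5);d=np.array([np.cos(a),np.sin(a)])
print('light',np.array(m[0])/1000-.1*d)
plan([.593,-.173,.2],14.5,step=.025,jaw=1)
```

```text
3096 ((567.4009399414062, -75.6933364868164), (48.63200378417969, 35.38190460205078), 13.652880668640137) [ 0.56727101 -0.07564346  0.13316333]
light [ 0.59243894 -0.1725081 ]
t 13.2 pos [ 0.5892 -0.172   0.2889] th 13.74 tilt 2.18 q [ 0.21  0.6   0.01  1.58 -0.03  0.93  0.48] F [ 0.1 -0.2 -0.4] open 0.182
left [0. 0. 0.] 0.0
[{"jaw": 1, "dx": -0.0005, "dy": 0.001, "dz": 0.025, "yaw": -0.013}, {"jaw": 1, "dx": -0.0005, "dy": 0.001, "dz": 0.025, "yaw": -0.0}, {"jaw": 1, "dx": -0.0005, "dy": 0.001, "dz": 0.025, "yaw": -0.0}, {"jaw": 1, "dx": -0.0003, "dy": 0.0005, "dz": 0.014, "yaw": -0.0}, {"jaw": 1, "dx": 0.0, "dy": 0.0, "dz": -0.0, "yaw": -0.0}]
```

View pics/z10.png

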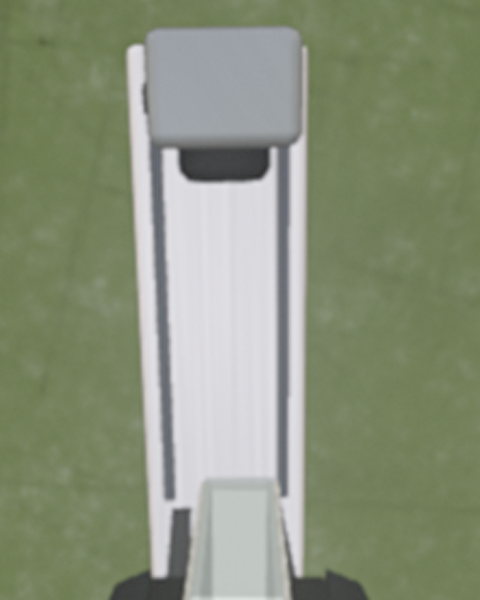

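Emit:
play_rows(
  targets=[
    {"jaw": 1, "dx": 0, "dy": 0, "dz": 0.02, "yaw": -0.013},
    {"jaw": 1, "dx": 0, "dy": 0, "dz": 0.025, "yaw": 0},
    {"jaw": 1, "dx": 0, "dy": 0, "dz": 0.025, "yaw": 0},
    {"jaw": 1, "dx": 0, "dy": 0, "dz": 0.02, "yaw": 0},
    {"jaw": 1, "dx": 0, "dy": 0, "dz": 0, "yaw": 0},
  ],
)

```text
clock: 13.7
tool_pos: [0.5939, -0.1647, 0.1985]
eef_rot: [0.609, 0.793, 0.018, 0.012]
contact_force: [-0.9, -0.0, -0.9]
opening: 0.176
```

Run:
```python
from h import *
plan([.5925,-.1725,.1086],14.5,step=.025,jaw=1)
print(R.from_quat(r.get_state()['eef_rot']).as_matrix().round(4))
```

```text
t 13.7 pos [ 0.5939 -0.1647  0.1985] th 14.96 tilt 2.42 q [ 0.21  0.71 -0.01  1.68 -0.03  0.72  0.49] F [-0.9 -0.  -0.9] open 0.176
left [0. 0. 0.] 0.0
[{"jaw": 1, "dx": -0.002, "dy": -0.0009, "dz": 0.0249, "yaw": 0.008}, {"jaw": 1, "dx": -0.002, "dy": -0.0009, "dz": 0.0249, "yaw": -0.0}, {"jaw": 1, "dx": -0.002, "dy": -0.0009, "dz": 0.0249, "yaw": -0.0}, {"jaw": 1, "dx": -0.0012, "dy": -0.0006, "dz": 0.0152, "yaw": -0.0}, {"jaw": 1, "dx": 0.0, "dy": 0.0, "dz": -0.0, "yaw": -0.0}]
[[-0.2582  0.9653  0.0399]
 [ 0.9661  0.2579  0.0137]
 [ 0.0029  0.0421 -0.9991]]
```

Emit:
play_rows(
  targets=[
    {"jaw": 1, "dx": -0.003, "dy": -0.003, "dz": 0.02, "yaw": 0.005},
    {"jaw": 1, "dx": -0.003, "dy": -0.002, "dz": 0.02, "yaw": 0},
    {"jaw": 1, "dx": -0.002, "dy": -0.001, "dz": 0.02, "yaw": 0},
    {"jaw": 1, "dx": 0, "dy": -0.001, "dz": 0.015, "yaw": 0},
    {"jaw": 1, "dx": 0, "dy": 0, "dz": 0, "yaw": 0},
  ],
)

```text
clock: 14.2
tool_pos: [0.5962, -0.17, 0.1269]
eef_rot: [0.609, 0.793, 0.02, 0.015]
contact_force: [-0.2, 0.2, -0.4]
opening: 0.18
```

Run:
```python
from h import *
plan([.5925,-.1725,.1086],14.5,step=.025,jaw=1)
print(R.from_quat(r.get_state()['eef_rot']).as_matrix().round(4))
snap('wrist','w11')
```

```text
t 14.2 pos [ 0.5962 -0.17    0.1269] th 14.96 tilt 2.86 q [ 0.22  0.81 -0.01  1.72 -0.03  0.56  0.5 ] F [-0.2  0.2 -0.4] open 0.18
left [0. 0. 0.] 0.0
[{"jaw": 1, "dx": -0.0015, "dy": -0.0042, "dz": 0.0183, "yaw": 0.008}, {"jaw": 1, "dx": 0.0, "dy": 0.0, "dz": -0.0, "yaw": -0.0}, {"jaw": 1, "dx": 0.0, "dy": 0.0, "dz": -0.0, "yaw": -0.0}, {"jaw": 1, "dx": 0.0, "dy": 0.0, "dz": -0.0, "yaw": -0.0}, {"jaw": 1, "dx": 0.0, "dy": 0.0, "dz": -0.0, "yaw": -0.0}]
[[-2.582e-01  9.649e-01  4.800e-02]
 [ 9.661e-01  2.579e-01  1.340e-02]
 [ 6.000e-04  4.990e-02 -9.988e-01]]
```

View pics/w11.png

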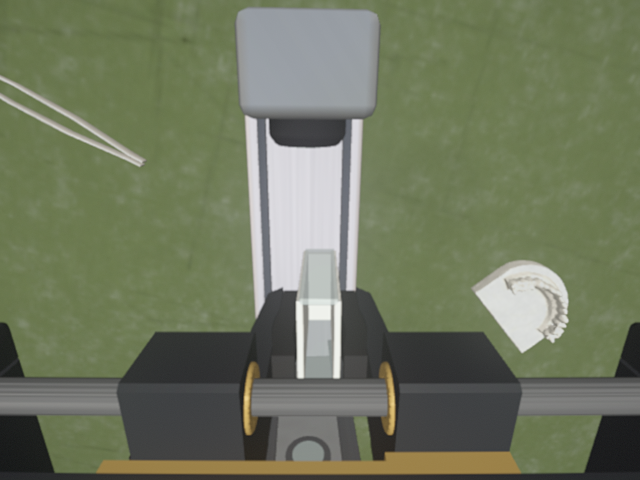

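Emit:
play_rows(
  targets=[
    {"jaw": 1, "dx": -0.001, "dy": -0.003, "dz": 0.008, "yaw": 0.008},
    {"jaw": 1, "dx": 0, "dy": -0.002, "dz": 0.006, "yaw": 0},
    {"jaw": 1, "dx": 0, "dy": 0, "dz": 0.003, "yaw": 0},
    {"jaw": 1, "dx": 0, "dy": 0, "dz": 0, "yaw": 0},
    {"jaw": 1, "dx": 0, "dy": 0, "dz": 0, "yaw": 0},
  ],
)

```text
clock: 14.75
tool_pos: [0.5957, -0.1724, 0.1137]
eef_rot: [0.612, 0.79, 0.022, 0.019]
contact_force: [0.2, 0.7, -1.0]
opening: 0.177
```

Run:
```python
from h import *
plan([.5925,-.1725,.1086],14.5,step=.025,jaw=1)
s=snap('wrist','w12');snap('scene','s12');t=load('w12')
cv2.imwrite('pics/z12.png',cv2.resize(t['f'][0:480,200:440,::-1],None,fx=1.25,fy=1.25))
C=cloud(t);P=C[0:130,200:400].reshape(-1,3);q=P[(P[:,2]>.130)&(P[:,2]<.136)]
m=cv2.minAreaRect(q[:,:2].astype(np.float32)*1000);a=np.radians(104.5);d=np.array([np.cos(a),np.sin(a)])
print(m,'light',np.array(m[0])/1000-.1*d)
# cell rim
P=C[250:385,290:350].reshape(-1,3);q=P[(P[:,2]>.125)&(P[:,2]<.15)];print(len(q),np.percentile(q,[2,50,98],axis=0).round(4))
if len(q)>50: print(cv2.minAreaRect(q[:,:2].astype(np.float32)*1000))
```

```text
t 14.75 pos [ 0.5957 -0.1724  0.1137] th 14.51 tilt 3.31 q [ 0.23  0.83 -0.01  1.74 -0.03  0.52  0.5 ] F [ 0.2  0.7 -1. ] open 0.177
left [0. 0. 0.] 0.0
[{"jaw": 1, "dx": 0.0007, "dy": -0.0031, "dz": 0.0051, "yaw": 0.0}, {"jaw": 1, "dx": 0.0, "dy": 0.0, "dz": -0.0, "yaw": -0.0}, {"jaw": 1, "dx": 0.0, "dy": 0.0, "dz": -0.0, "yaw": -0.0}, {"jaw": 1, "dx": 0.0, "dy": 0.0, "dz": -0.0, "yaw": -0.0}, {"jaw": 1, "dx": 0.0, "dy": 0.0, "dz": -0.0, "yaw": -0.0}]
((567.6849365234375, -77.50200653076172), (48.85176467895508, 32.60862731933594), 14.893204689025879) light [ 0.59272294 -0.17431677]
3461 [[ 0.582  -0.19    0.1258]
 [ 0.5937 -0.1645  0.1383]
 [ 0.6038 -0.1514  0.1448]]
((593.3280639648438, -170.7075653076172), (23.26670265197754, 40.460533142089844), 2.0466394424438477)
```

View pics/z12.png

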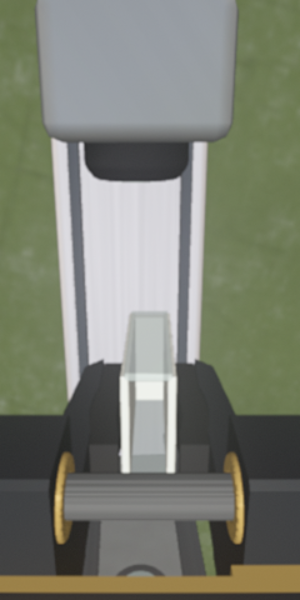

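View pics/s12.png

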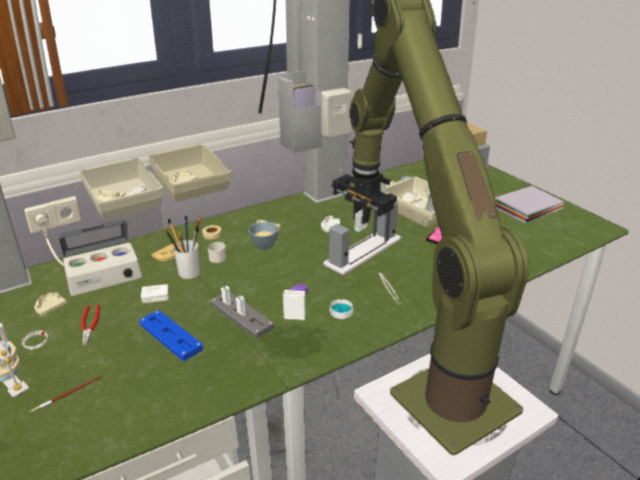

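Emit:
play_rows(
  targets=[
    {"jaw": 1, "dx": 0, "dy": -0.003, "dz": 0.003, "yaw": 0},
    {"jaw": 1, "dx": 0, "dy": -0.002, "dz": 0.002, "yaw": 0},
    {"jaw": 1, "dx": 0, "dy": 0, "dz": 0, "yaw": 0},
    {"jaw": 1, "dx": 0, "dy": 0, "dz": 0, "yaw": 0},
    {"jaw": 1, "dx": 0, "dy": 0, "dz": 0, "yaw": 0},
  ],
)

```text
clock: 15.35
tool_pos: [0.5907, -0.1738, 0.1082]
eef_rot: [0.612, 0.79, 0.022, 0.019]
contact_force: [0.4, -0.1, -0.3]
opening: 0.186
```

Run:
```python
from h import *
plan([.5925,-.1725,.1086],14.5,step=.025,jaw=1)
st=r.get_state();M=R.from_quat(st['eef_rot']).as_matrix();print(M.round(4))
cu=M@np.array([.0336,-.0004,-.9994]);print('cell up',cu,np.degrees(np.arccos(cu[2])))
mid=st['tool_pos']+.0014*cu; a=np.radians(104.5);d=np.array([np.cos(a),np.sin(a)]);x=np.array([d[1],-d[0]])
e=mid[:2]-[.5926,-.1728];print('lateral',e@x,'along',e@d,'z',mid[2]-.11)
t=snap('wrist','w13');cv2.imwrite('pics/z13.png',cv2.resize(t['frame'][230:400,240:400,::-1],None,fx=3.5,fy=3.5))
```

```text
t 15.35 pos [ 0.5907 -0.1738  0.1082] th 14.51 tilt 3.32 q [ 0.23  0.83 -0.01  1.76 -0.03  0.5   0.5 ] F [ 0.4 -0.1 -0.3] open 0.186
left [0. 0. 0.] 0.0
[{"jaw": 1, "dx": 0.0008, "dy": 0.002, "dz": -0.0004, "yaw": 0.0}, {"jaw": 1, "dx": 0.0, "dy": 0.0, "dz": -0.0, "yaw": -0.0}, {"jaw": 1, "dx": 0.0, "dy": 0.0, "dz": -0.0, "yaw": -0.0}, {"jaw": 1, "dx": 0.0, "dy": 0.0, "dz": -0.0, "yaw": -0.0}, {"jaw": 1, "dx": 0.0, "dy": 0.0, "dz": -0.0, "yaw": -0.0}]
[[-0.2503  0.9665  0.0568]
 [ 0.9682  0.2501  0.0114]
 [-0.0032  0.0579 -0.9983]]
cell up [-0.06557415  0.02101041  0.99759114] 3.9776910506965617
lateral -0.0021300016379373512 along -0.00040882021988987915 z -0.0004274839057739066
```

View pics/z13.png

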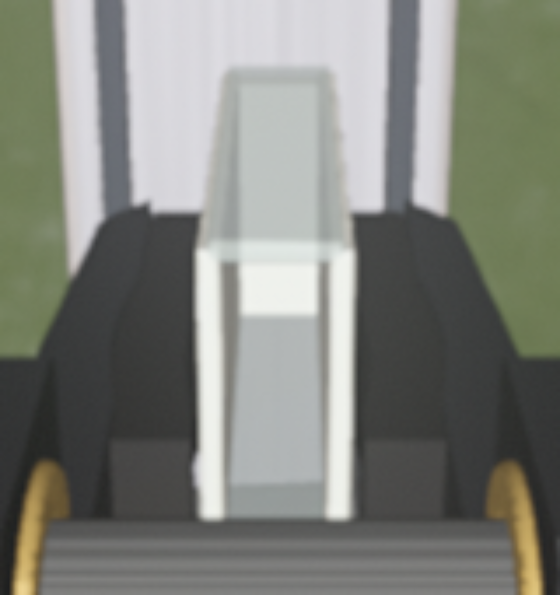

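Emit:
play_rows(
  targets=[
    {"jaw": 1, "dx": 0, "dy": 0.0015, "dz": 0, "yaw": 0},
    {"jaw": 1, "dx": 0, "dy": 0, "dz": 0, "yaw": 0},
    {"jaw": 1, "dx": 0, "dy": 0, "dz": 0, "yaw": 0},
    {"jaw": 1, "dx": 0, "dy": 0, "dz": 0, "yaw": 0},
    {"jaw": 1, "dx": 0, "dy": 0, "dz": 0, "yaw": 0},
  ],
)

```text
clock: 15.9
tool_pos: [0.5928, -0.1733, 0.1085]
eef_rot: [0.612, 0.79, 0.022, 0.019]
contact_force: [-1.0, 0.1, -0.4]
opening: 0.181
```

```bash
cat > chk.py <<'E'
from h import *
plan(None,0)
st=r.get_state();M=R.from_quat(st['eef_rot']).as_matrix()
cu=M@np.array([.0336,-.0004,-.9994]);print('cell tilt',np.degrees(np.arccos(cu[2])),'qd',np.abs(st['qd']).max())
mid=st['tool_pos']+.0014*cu; a=np.radians(104.5);d=np.array([np.cos(a),np.sin(a)]);x=np.array([d[1],-d[0]])
e=mid[:2]-[.5926,-.1728];print('lateral',e@x,'along',e@d,'z',mid[2]-.11)
E
python3 chk.py
python3 - <<'E'
from h import *
t=snap('top','t14')
cv2.imwrite('pics/z14.png',np.hstack([cv2.resize(t['frame'][200:310,180:300,::-1],None,fx=3.3,fy=3.3),cv2.resize(t['frame'][200:310,310:430,::-1],None,fx=3.3,fy=3.3)]))
E
python3 chk.py
```

```text
t 15.9 pos [ 0.5928 -0.1733  0.1085] th 14.52 tilt 3.37 q [ 0.23  0.83 -0.01  1.75 -0.03  0.51  0.5 ] F [-1.   0.1 -0.4] open 0.181
cell tilt 4.025407199056352 qd 0.0028817087194479406
lateral -5.08491357239576e-06 along -0.0004474052557844088 z -9.196497505337131e-05
t 15.95 pos [ 0.5928 -0.1733  0.1085] th 14.52 tilt 3.37 q [ 0.23  0.83 -0.01  1.75 -0.03  0.51  0.5 ] F [ 0.3 -0.  -0.1] open 0.18
cell tilt 4.025850063845117 qd 0.0023821694444013538
lateral 7.00707772739173e-06 along -0.0004485751965615887 z -9.106792851672207e-05
```

View pics/z14.png

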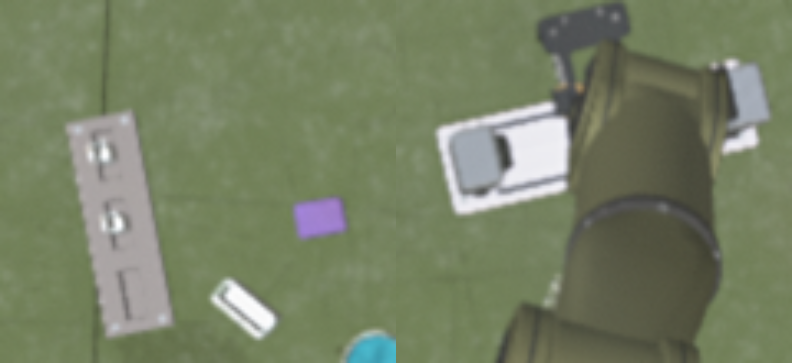

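Run:
```python
from h import *
t=snap('scene','s15')
cv2.imwrite('pics/z15.png',cv2.resize(t['frame'][150:280,310:430,::-1],None,fx=4.5,fy=4.5,interpolation=cv2.INTER_CUBIC))
```

```text
(no output)
```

View pics/z15.png

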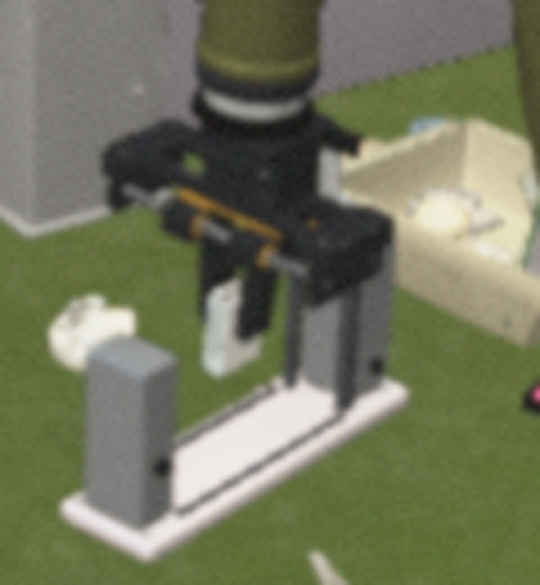

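```bash
python3 -c "
from h import *
print(r.finish_job())"
```

```text
the job is handed in; nothing more can be done
None
```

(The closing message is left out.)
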